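# Fetch the wide mirror tile from the latched case and lean it on the sloped rest

## Robot

A 7-joint arm with a two-finger parallel gripper is mounted at the origin on a cart in front of the work surface, level with it; the furniture and walls round the work are solid. World frame = base frame: x ahead of the robot, y to its left, z up, the work surface at z = 0. Lengths are in m, angles in rad, forces in N, time in s.
With the tool pointing down it reaches from about 0.425 to 0.925 m from the base axis. Payload 6.8 kg.
Tool frame: the origin (TCP) lies at the very end of the fingers, on their centre line; the grasp point (between the pads) lies 19 mm behind it; z points along the fingers, x is the direction in which the jaws open and shut, and the axes are right-handed (so a half turn about z gives the same grasp; the last joint's range is limited). The gripper opens to 85 mm and grips with 20 to 120 N. Pads are 22 mm wide; open, the fingers measure 114 mm over their backs; the gripper's body (76 mm by 85 mm) begins 54 mm behind the grasp point. The pads swing forward as they close: fully open they stand 13 mm farther back than shut.
Start: joints at [-1.231, 0.477, 0.022, 1.555, -0.011, 1.109, -0.083], TCP at [0.292, 0.608, 0.231] pointing down, gripper open.
Joint ranges: [-2.96, 2.96], [-0.34, 2.1], [-1.41, 1.46], [0.24, 2.44], [-1.37, 4.51], [0.17, 1.92], [-2.96, 2.96]. Speed limits (rad/s): [2.39, 2.39, 3.14, 3.14, 3.14, 3.14, 3.14].

## Interface

Orientations are given as a rotation vector (axis times angle).
In Python, from bench import r, grab_frame gives the robot as it stands. The module is installed in compiled form; this text tells all that it offers.
- The arm moves only by the tool send_rows, never from a script. Its argument "series" is a list of rows, each a list of 2 entries, a list of its own where there are three numbers: the shift along the tool's x, y, z in m, then the turn, a rotation vector about the tool's x, y, z in units of 5 degrees (1.0 is 5 degrees). A call has 1 to 20 rows; each row shifts and turns the commanded pose from where the row before left it, along the tool's axes as they then stand; what a row does not reach is not made up. A row lasts 1/8 s, in which the tool goes at most 62.5 mm and 10.7 degrees, less where a joint would pass 70% of its speed; a pose out of reach is approached as far as the arm can. A call is refused whole if a number of a shift passes 0.0625 or a number of a turn 1, either way. A call with a gripper value outside its range is refused whole. "fingers" is the closure in counts, from 0 (fully open) to 255 (shut), set as the call begins (left out, the last holds). The fingers move at their own pace and stop on an object; "grip_force" is the grip in N (left out, the last holds). Time passes only in rows, so rows that do not move let the fingers close. It gives the time, the measured TCP pose, the force and the opening at its end, in the units of the state.
- r.get_obs(): the state, without advancing time (a new reading comes with each control period).
- grab_frame(name): name is "scene" or "side" or "wrist"; returns a dict with "frame" (420x560x3 uint8, red, green, blue), "fx", "fy", "cx", "cy" (pixels), "origin" and "rotation" of the camera in the world; the wrist camera has in their place "T_tool_cam" (4x4, takes a point from camera to tool coordinates, whose origin is the TCP and whose axes are the tool frame's). Camera axes: x right, y down, z forward; pixel columns grow to the right and rows downward; lengths in m; the calibration is good to about 2 mm. A picture is of the moment at which its call begins: read the wrist's pose just before it. There is no depth.
- r.hand_in(): hands the job in, once; it reports no verdict.
The state is a dict: "clock": time; "joints": joint angles; "qvel": joint speeds; "tau": joint torques, N m; "tcp_pos": TCP position; "orientation": TCP orientation; "contact_force": force on the tool from outside, world axes, zero at the start; "moment": the same for the moment, N m; "grip_width": finger opening in m.
Only numpy, scipy, OpenCV 4.12 (cv2) and the standard library are available. Lean on these libraries where they do the work, as an engineer would, in place of code of your own. Each camera call takes 0.05 s, during which the arm holds its last target.

## Task

The closed metal case holds two framed mirror tiles: lift the paddle on its lid to free the latch, swing the lid open, take out the wider tile and lean it, upright and centred, back against the slope of the metal rest with its foot between the lip and the slope. Leave the narrower tile in the case and swing the lid shut again until it latches, with the paddle lying flat. Do not disturb the bottles and the specimen puck nearby.

Things in the scene. Friction and masses are not known exactly. Their poses are not given: they have to be found in the camera images.
- case: Bare aluminium case fixed to the table: tray 160 (x) x 170 (y) x 70 mm high, walls 5 mm, under a 45 mm deep lid (closed height 115). Origin under its centre, z up; the paddle is on its -x side, the lid's hinge along its +x top edge.
- slots (a point): Middle of the case's inner floor, 5 mm above the table, axes of the case. Two 14 mm wide slots between 23 mm high ribs run along x at y = +36 and -36 mm; a tile stands upright in each (which in which varies). With the lid open a tile rises 30 mm above the tray's rim, with over 50 mm free on both sides of it.
- keeper (a point): Keeper bar, axes of the case: the pawl hooks under it. Its bracket, 28 mm wide in y, 12 mm in x, stands between the slots and rises to 95 mm above the table, 34 mm from the case's centre towards -x.
- lid (a joint): 0 closed, grows to 1.7 rad as the lid swings up and over towards the case's +x. Stiff hinge (0.42 N m): the lid (0.3 kg) stays where it is left. Latched, it lifts no more than 0.02 rad. To latch, press it fully down with the paddle left free: the sprung pawl snaps under the keeper by itself (10 N at lid_press, more in passing).
- lid_hinge (a point): Middle of the lid's hinge axis, 70 mm above the table on the case's +x side; the axis runs along y and the lid's -x edge moves up. Axes turn with the lid; closed, they are those of the case.
- lid_press (a point): Point on the lid's top face, on its middle line, 85 mm from the hinge axis towards the free edge and 45 mm above the hinge when closed: a place to press the lid down.
- paddle (a joint): Paddle angle relative to the lid: 0 lying flat (latched), up to 0.5 rad as its free end (-x) is lifted. Spring-returned, under 1 N at the free end to start and 2 N fully lifted. The hidden pawl clears the keeper beyond 0.25 rad.
- paddle_pivot (a point): Middle of the paddle's pivot axis, which runs along y: 115 mm from the lid's hinge axis towards the free edge and 52 mm above it when closed. Axes as paddle_grip's.
- paddle_grip (a point): Grip point, half-way through the paddle near its free end: dark steel plate 40 (y) x 91 x 8 mm. 70 mm from the pivot towards -x, 25 mm beyond the lid's front, 122 mm above the table when closed. Pinch the 40 mm width from above, fingers closing along y; sides and space below are free. Axes turn with paddle and lid; flat and closed, they are those of the case.
- tile_wide_center (a point): Centre of the wider mirror tile: framed flat plate 90 (x) x 10 (y, thickness) x 95 mm (z, up), 0.1 to 0.15 kg. The thing to be moved. Same finish as the narrow one, only wider.
- tile_narrow_center (a point): Centre of the narrower mirror tile, 60 (x) x 10 (y, thickness) x 95 mm (z, up). It stays in its slot.
- rest: Sloped rest of bare aluminium fixed to the table; origin under its centre. Base 110 (x) x 120 (y) x 10 mm. A flat backstop 100 mm wide, 50 mm long up its slope (top 57 mm above the table), leans 20 degrees from vertical towards +x; before it (-x) an upright lip rises 7 mm above the base, 16 mm from the backstop's foot.
- rest_seat (a point): Middle of the line on the base's top face (10 mm above the table) where the sloped face of the backstop meets it; axes those of the rest. A tile leaning flat and fully home has its lower back edge on this line and its centre 12 mm towards +x and 46 mm above this point.
- drop_bottle: Bystander: small white bottle, 33 mm wide, 64 mm tall, origin under its base.
- stain_vial: Bystander: small brown vial, 25 mm wide, 48 mm tall, origin under its base.
- block_puck: Bystander: round specimen puck, 36 mm wide, 22 mm tall, origin under its base.

How it is judged:
On the way, in this order (a step that is already met when the one before it is completed fails the run):
1. the paddle is lifted, which withdraws the pawl (value of joint paddle above 0.2 rad), for 0.05 s.
2. the lid is swung open (value of joint lid above 1.3 rad), for 0.2 s.
3. the wide tile is lifted out of the case (z of tile_wide_center in the frame of case above 0.12 m), for 0.1 s.
4. the wide tile leans in the rest and is let go (x of tile_wide_center in the frame of rest_seat between 0 and 0.03 m and z of tile_wide_center in the frame of rest_seat between 0.035 and 0.054 m and contact force between tile_wide and the fingers below 0.1 N), for 0.2 s.
At the end, for the whole second after the job is handed in: The wide tile is at rest in the rest's channel, standing on its foot and leaning on the backstop 14 to 30 degrees from vertical, centred within 20 mm; the narrow tile still stands in its slot; the lid is down (under 0.03 rad) and latched with the paddle flat (under 0.08 rad) (x of tile_wide_center in the frame of rest_seat between 0 and 0.03 m and y of tile_wide_center in the frame of rest_seat between -0.02 and 0.02 m and z of tile_wide_center in the frame of rest_seat between 0.035 and 0.054 m and angle between the z axis of tile_wide_center and the z axis of rest_seat, either way round between 0.24 and 0.52 rad and angle between the y axis of tile_wide_center and the x axis of rest_seat, either way round below 0.55 rad and linear speed of tile_wide below 0.01 m/s and z of tile_narrow_center in the frame of case between 0.045 and 0.062 m and x of tile_narrow_center in the frame of case between -0.06 and 0.06 m and y of tile_narrow_center in the frame of case between -0.06 and 0.06 m and value of joint lid below 0.03 rad and value of joint paddle below 0.08 rad); the robot touches nothing.
It fails at once if the narrow tile is lifted out of its slot (z of tile_narrow_center in the frame of case above 0.085 m).
It fails at once if a bystander is moved by more than 30 mm (distance of any of drop_bottle, stain_vial, block_puck from where it was at the start of the episode above 0.03 m).
It also fails if it takes over 72 s, if anything falls off the work surface, if the arm or the gripper's body presses on something with over 40 N, if the wrist force passes 120 N, or if a joint passes its speed limit or range.

## Working session

There is one attempt and no reset: what is moved stays moved. The work goes in short steps, Python scripts to look and compute and a tool call to move; the robot and the scene stay as the last step left them, time stands still between calls to the robot, and variables do not carry over. Pictures are saved under pics/ and viewed, and the job is handed in when it is done.

Besides the shell and the picture viewer there is one more tool, called after "Call:" in YAML: its name, and indented under it one key for each argument. send_rows: Moves the arm, as the interface text tells. Its arguments: {"type":"object","properties":{"series":{"type":"array"},"fingers":{"type":"number"},"grip_force":{"type":"number"}},"required":["series"]}

```bash
mkdir -p pics; cat > h.py <<'E'
import numpy as np, cv2
from bench import r, grab_frame
from scipy.spatial.transform import Rotation as R
np.set_printoptions(precision=4,suppress=True)
def shot(n,fn):
    s=r.get_obs(); f=grab_frame(n); cv2.imwrite('pics/'+fn,f['frame'][:,:,::-1])
    if n=='wrist':
        T=np.eye(4);T[:3,:3]=R.from_rotvec(s['orientation']).as_matrix();T[:3,3]=s['tcp_pos'];T=T@f['T_tool_cam']
    else:
        T=np.eye(4);T[:3,:3]=f['rotation'];T[:3,3]=f['origin']
    K=np.array([[f['fx'],0,f['cx']],[0,f['fy'],f['cy']],[0,0,1]])
    np.savez('pics/'+fn+'.npz',T=T,K=K)
    return f,T,K
def load(fn):
    d=np.load('pics/'+fn+'.npz');return d['T'],d['K']
def ray(T,K,u,v):
    d=T[:3,:3]@np.linalg.inv(K)@np.array([u,v,1.]);return T[:3,3],d
def atz(T,K,u,v,z):
    o,d=ray(T,K,u,v);return o+d*(z-o[2])/d[2]
def proj(T,K,p):
    p=np.atleast_2d(p);c=(p-T[:3,3])@T[:3,:3];q=c@K.T;return q[:,:2]/q[:,2:]
E
python3 - <<'E'
from h import *
s=r.get_obs();print(s)
for n in['scene','side','wrist']:
    f,T,K=shot(n,n+'0.png');print(n,K[0,0],K[0,2],K[1,2]);print(T)
E
```

```text
{'clock': 0.0, 'joints': array([-1.2311,  0.4778,  0.0223,  1.5565, -0.0115,  1.1093, -0.0831]), 'qvel': array([-0.0009,  0.0017,  0.0007, -0.0004,  0.0003,  0.0002,  0.0004]), 'tau': array([ -0.0001, -59.6459,   1.6078, -28.1176,   0.0125,   0.0096,
        -0.    ]), 'tcp_pos': array([0.292 , 0.6079, 0.2303]), 'orientation': array([ 2.6583,  1.6722, -0.0023]), 'contact_force': array([ 0.2526, -0.4819,  0.0628]), 'moment': array([ 0.0162,  0.0385, -0.0268]), 'grip_width': 0.08516693798540063}
scene 432.18764604360496 281.99654170906007 204.27561128868038
[[-2.1675  1.1103 -0.428  -0.0527]
 [-2.1675  1.1103 -0.428  -0.3984]
 [-2.1675  1.1103 -0.428   0.8234]
 [ 0.      0.      0.      1.    ]]
side 509.70461938266277 272.01131035383355 211.7229044653015
[[-0.522   2.6121 -1.2892  0.0522]
 [-0.522   2.6121 -1.2892  0.9725]
 [-0.522   2.6121 -1.2892  0.9114]
 [ 0.      0.      0.      1.    ]]
wrist 335.72184095096276 273.1303008686938 209.72957122692938
[[ 0.4337  0.8636  0.2571  0.2266]
 [ 0.9011 -0.4149 -0.1264  0.6399]
 [-0.0025  0.2865 -0.9581  0.3731]
 [ 0.      0.      0.      1.    ]]
```

```bash
sed -i "s/T\[:3,:3\]=f\['rotation'\]/T[:3,:3]=R.from_rotvec(np.ravel(f['rotation'])).as_matrix() if np.size(f['rotation'])==3 else f['rotation']/" h.py
python3 - <<'E'
from h import *
for n in['scene','side']:
    f,T,K=shot(n,n+'0.png');print(n);print(T)
E
```

```text
scene
[[ 0.5867 -0.5951  0.5492 -0.0527]
 [-0.8098 -0.4247  0.4049 -0.3984]
 [-0.0077 -0.6823 -0.731   0.8234]
 [ 0.      0.      0.      1.    ]]
side
[[-0.9217 -0.2299  0.3124  0.0522]
 [-0.3878  0.5619 -0.7307  0.9725]
 [-0.0075 -0.7946 -0.607   0.9114]
 [ 0.      0.      0.      1.    ]]
```

View pics/scene0.png

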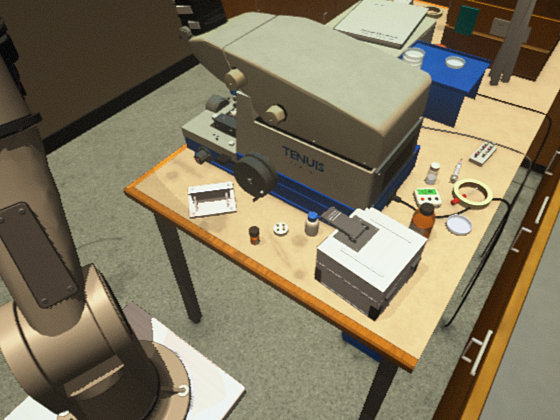

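View pics/side0.png

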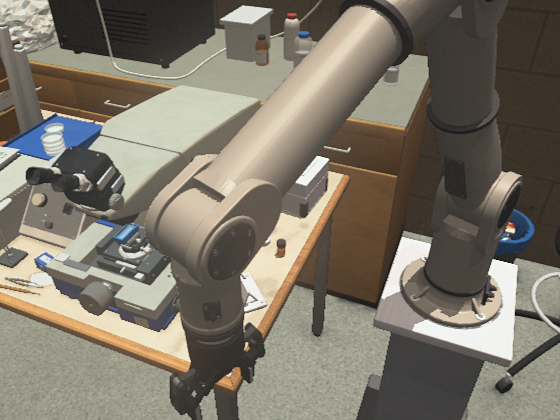

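View pics/wrist0.png

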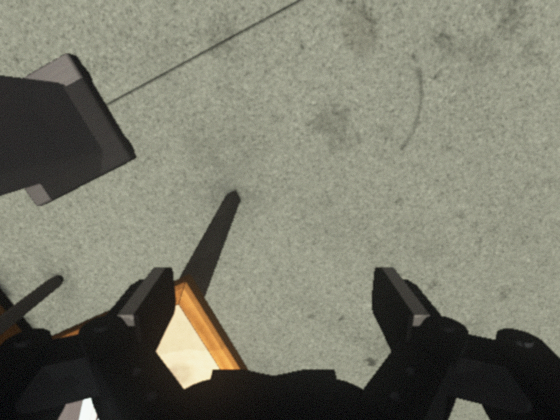

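```bash
python3 - <<'E'
import cv2
a=cv2.imread('pics/scene0.png')
cv2.imwrite('pics/z1.png',cv2.resize(a[190:330,280:460],None,fx=4,fy=4,interpolation=cv2.INTER_CUBIC))
cv2.imwrite('pics/z2.png',cv2.resize(a[160:260,170:340],None,fx=4.5,fy=4.5,interpolation=cv2.INTER_CUBIC))
E
```

```text
(no output)
```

View pics/z1.png

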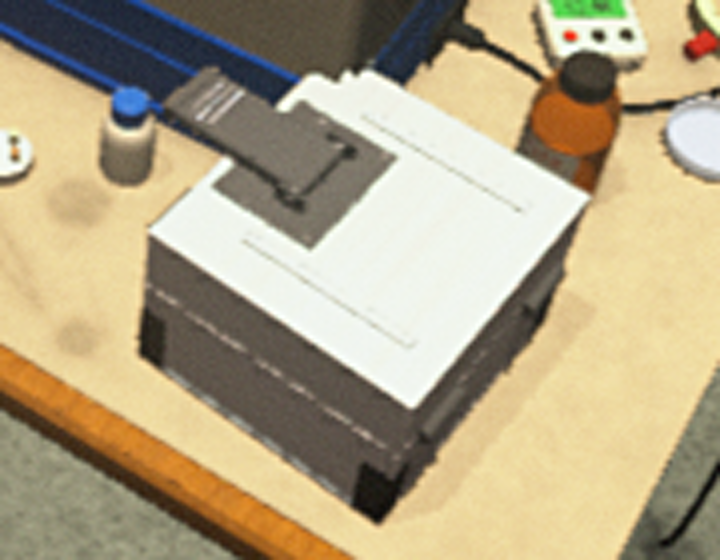

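View pics/z2.png

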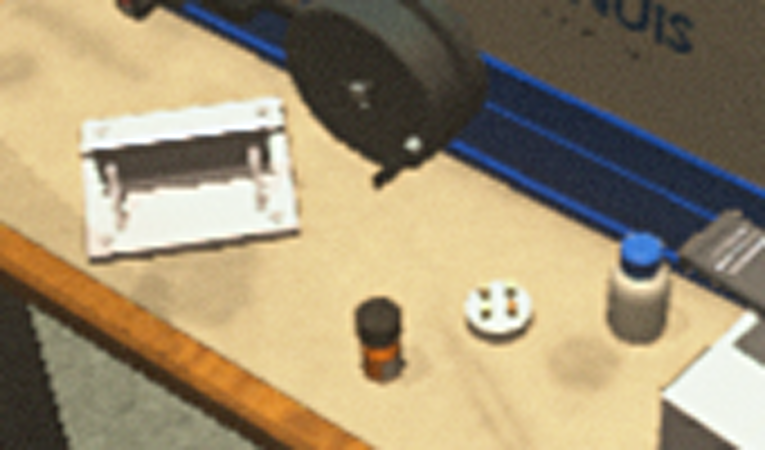

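```bash
python3 - <<'E'
from h import *
T,K=load('scene0.png')
for n,l,z,s,o in [('lid',[(150,232),(415,408),(590,200),(370,68)],.115,4,(280,190)),('casebot',[(140,352),(378,522)],0,4,(280,190)),('paddleend',[(165,110),(210,68)],.126,4,(280,190)),('rest',[(83,125),(283,98),(299,230),(92,256)],.01,4.5,(170,160)),
 ('vial',[(382,378)],0,4.5,(170,160)),('puck',[(498,335)],0,4.5,(170,160)),('bottle',[(640,337)],0,4.5,(170,160))]:
    for u,v in l: print(n,atz(T,K,u/s+o[0],v/s+o[1],z)[:2])
for u,v in [(126,190),(200,148),(415,358),(330,300),(270,270),(420,130)]: print(atz(T,K,u,v,0))
E
```

```text
lid [ 0.4227 -0.137 ]
lid [ 0.408  -0.2942]
lid [ 0.5729 -0.3112]
lid [ 0.5898 -0.1747]
casebot [ 0.4256 -0.1356]
casebot [ 0.41   -0.2929]
paddleend [ 0.4888 -0.1033]
paddleend [ 0.529 -0.107]
rest [0.462  0.2914]
rest [0.5487 0.2094]
rest [0.472  0.1324]
rest [0.3898 0.214 ]
vial [0.4225 0.0341]
puck [0.4823 0.0011]
bottle [ 0.5261 -0.0624]
[ 0.364   0.4315 -0.    ]
[0.6097 0.3905 0.    ]
[ 0.3844 -0.3944  0.    ]
[ 0.3974 -0.1924  0.    ]
[ 0.3839 -0.0404  0.    ]
[ 1.0683 -0.1053  0.    ]
```

```bash
cat >> h.py <<'E'
def Rt(yaw,tilt=0,axis=(0,1,0)):
    """tool pointing down with tool x at world angle yaw(deg); then tilt deg about world axis"""
    a=np.radians(yaw);x=np.array([np.cos(a),np.sin(a),0]);z=np.array([0,0,-1.]);y=np.cross(z,x)
    M=np.c_[x,y,z];ax=np.array(axis,float);ax/=np.linalg.norm(ax)
    return R.from_rotvec(np.radians(tilt)*ax).as_matrix()@M
def row(p1,R1,n,p0=None,R0=None):
    s=r.get_obs()
    if p0 is None:p0=s['tcp_pos']
    if R0 is None:R0=R.from_rotvec(s['orientation']).as_matrix()
    w=R.from_matrix(R0.T@R1).as_rotvec()/n
    Rw=R.from_rotvec(w).as_matrix();A=np.zeros((3,3));M=np.eye(3)
    for k in range(n):A+=M;M=M@Rw
    sft=np.linalg.solve(A,R0.T@(np.array(p1)-p0))
    print(n,'x [',np.round(sft,4).tolist(),',',np.round(np.degrees(w)/5,3).tolist(),']')
E
python3 - <<'E'
from h import *
row([.40,.27,.33],Rt(45),12)
T,K=load('scene0.png')
for u,v in [(274,193),(303,210),(183,132)]: print(atz(T,K,u,v,0))
for u,v in [(258,180),(240,185)]:print(atz(T,K,u,v,0.06))
E
```

```text
12 x [ [-0.0182, 0.0235, -0.0083] , [0.0, 0.001, 0.322] ]
[0.587  0.0993 0.    ]
[0.5811 0.0019 0.    ]
[0.6359 0.487  0.    ]
[0.554  0.1241 0.06  ]
[0.5132 0.1498 0.06  ]
```

Call:
send_rows:
  series:
    - [[-0.018, 0.0235, -0.008], [0, 0, 0.32]]
    - [[-0.018, 0.0235, -0.008], [0, 0, 0.32]]
    - [[-0.018, 0.0235, -0.008], [0, 0, 0.32]]
    - [[-0.018, 0.0235, -0.008], [0, 0, 0.32]]
    - [[-0.018, 0.0235, -0.008], [0, 0, 0.32]]
    - [[-0.018, 0.0235, -0.008], [0, 0, 0.32]]
    - [[-0.018, 0.0235, -0.008], [0, 0, 0.32]]
    - [[-0.018, 0.0235, -0.008], [0, 0, 0.32]]
    - [[-0.018, 0.0235, -0.008], [0, 0, 0.32]]
    - [[-0.018, 0.0235, -0.008], [0, 0, 0.32]]
    - [[-0.018, 0.0235, -0.008], [0, 0, 0.32]]
    - [[-0.018, 0.0235, -0.008], [0, 0, 0.32]]
    - [[0, 0, 0], [0, 0, 0]]
    - [[0, 0, 0], [0, 0, 0]]

```text
clock: 2.0
tcp_pos: [0.4019, 0.2725, 0.3274]
orientation: [-2.9, -1.206, -0.0]
contact_force: [-0.4, 0.7, 0.2]
grip_width: 0.0852
```

```bash
python3 - <<'E'
from h import *
s=r.get_obs();print(s['clock'],s['tcp_pos'],s['orientation'],s['contact_force'])
shot('wrist','w1.png')
E
```

```text
2.0 [0.4019 0.2725 0.3274] [-2.9003 -1.2061 -0.0002] [-0.3725  0.693   0.1943]
```

View pics/w1.png

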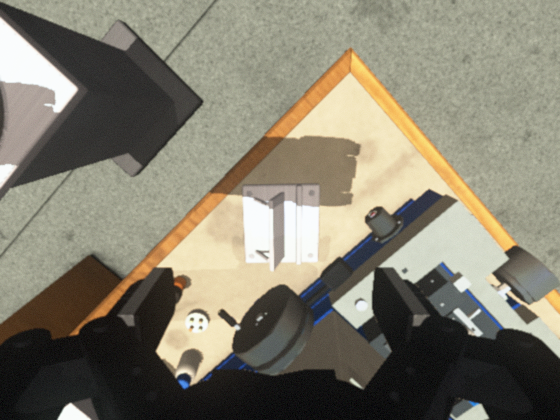

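```bash
python3 - <<'E'
import cv2
a=cv2.imread('pics/w1.png')
cv2.imwrite('pics/z3.png',cv2.resize(a[170:280,225:345],None,fx=5,fy=5,interpolation=cv2.INTER_CUBIC))
E
```

```text
(no output)
```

View pics/z3.png

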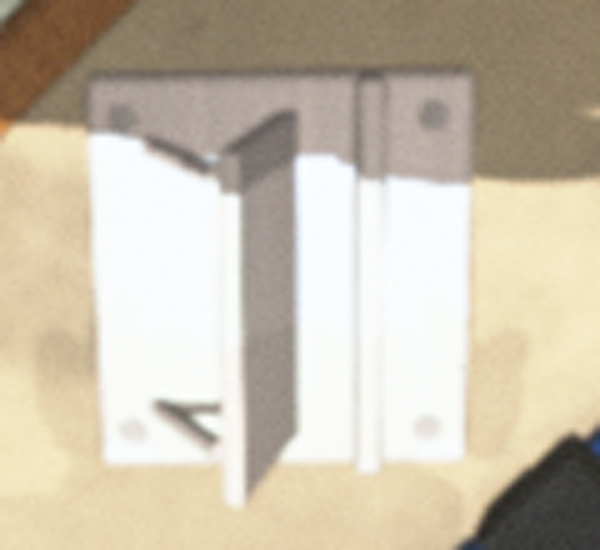

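```bash
python3 - <<'E'
from h import *
T,K=load('w1.png')
f=lambda u,v,z=.01:atz(T,K,u/5+225,v/5+170,z)
c=np.array([f(*p) for p in [(88,72),(472,72),(468,458),(103,465)]]);print(c, c.mean(0))
for a,b in [(0,1),(1,2),(2,3),(3,0)]: d=c[b]-c[a];print(np.linalg.norm(d),np.degrees(np.arctan2(d[1],d[0])))
print('seat',f(298,110),f(298,435))
print('lip inner top',f(358,72,.017),f(358,470,.017))
print('stop top front',f(242,190,.057),f(222,150,.057),f(242,505,.057))
E
```

```text
[[0.3912 0.2227 0.01  ]
 [0.467  0.2988 0.01  ]
 [0.5532 0.2179 0.01  ]
 [0.4775 0.1386 0.01  ]] [0.4722 0.2195 0.01  ]
0.10742463348308602 45.123076187337226
0.11819832855882742 -43.2064004678862
0.10954249817658362 -133.6645690387143
0.12047338445209173 135.76626391365053
seat [0.4405 0.2567 0.01  ] [0.5118 0.187  0.01  ]
lip inner top [0.4431 0.2769 0.017 ] [0.53   0.1938 0.017 ]
stop top front [0.4362 0.2387 0.057 ] [0.4251 0.2425 0.057 ] [0.4994 0.1757 0.057 ]
```

```bash
python3 - <<'E'
from h import *
row([.42,.05,.35],Rt(20),8)
row([.495,-.09,.35],Rt(-5.6),6,[.42,.05,.35],Rt(20))
E
```

```text
8 x [ [-0.0139, 0.0245, -0.0029] , [-0.0, 0.0, 0.63] ]
6 x [ [0.0086, 0.0253, 0.0] , [0.0, 0.0, 0.853] ]
```

Call:
send_rows:
  series:
    - [[-0.014, 0.0245, -0.003], [0, 0, 0.63]]
    - [[-0.014, 0.0245, -0.003], [0, 0, 0.63]]
    - [[-0.014, 0.0245, -0.003], [0, 0, 0.63]]
    - [[-0.014, 0.0245, -0.003], [0, 0, 0.63]]
    - [[-0.014, 0.0245, -0.003], [0, 0, 0.63]]
    - [[-0.014, 0.0245, -0.003], [0, 0, 0.63]]
    - [[-0.014, 0.0245, -0.003], [0, 0, 0.63]]
    - [[-0.014, 0.0245, -0.003], [0, 0, 0.63]]
    - [[0.0086, 0.0253, 0], [0, 0, 0.85]]
    - [[0.0086, 0.0253, 0], [0, 0, 0.85]]
    - [[0.0086, 0.0253, 0], [0, 0, 0.85]]
    - [[0.0086, 0.0253, 0], [0, 0, 0.85]]
    - [[0.0086, 0.0253, 0], [0, 0, 0.85]]
    - [[0.0086, 0.0253, 0], [0, 0, 0.85]]
    - [[0, 0, 0], [0, 0, 0]]
    - [[0, 0, 0], [0, 0, 0]]

```text
clock: 4.05
tcp_pos: [0.494, -0.0911, 0.3511]
orientation: [-3.138, 0.152, 0.001]
contact_force: [0.6, -0.6, -0.1]
grip_width: 0.0855
```

```bash
python3 - <<'E'
from h import *
s=r.get_obs();print(s['clock'],s['tcp_pos'],s['orientation'],s['contact_force'])
shot('wrist','w2.png')
E
```

```text
4.05 [ 0.494  -0.0911  0.3511] [-3.1376  0.1525  0.0008] [ 0.6332 -0.5544 -0.0947]
```

View pics/w2.png

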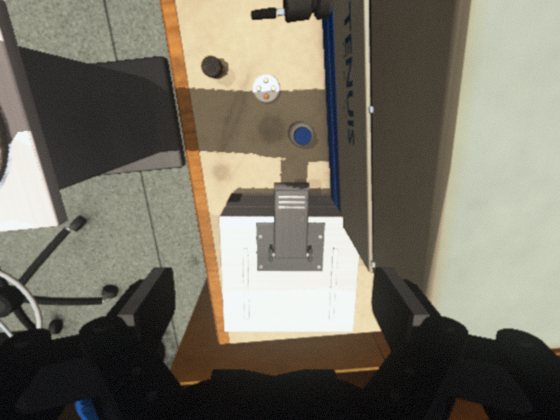

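```bash
python3 - <<'E'
import cv2
a=cv2.imread('pics/w2.png')
cv2.imwrite('pics/z4.png',cv2.resize(a[175:345,210:370],None,fx=3.5,fy=3.5,interpolation=cv2.INTER_CUBIC))
E
```

```text
(no output)
```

View pics/z4.png

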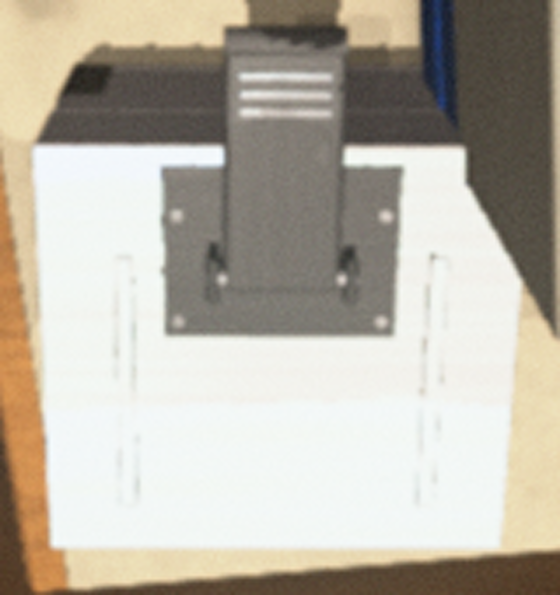

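```bash
python3 - <<'E'
from h import *
T,K=load('w2.png');Ts,Ks=load('scene0.png')
f=lambda u,v,z:atz(T,K,u/3.5+210,v/3.5+175,z)
print('lid',[f(*p,.115) for p in [(35,143),(52,547),(500,547),(519,283)]])
c=[f(*p,.126) for p in [(227,28),(347,28),(340,290),(225,290)]];print('paddle',c)
print('tray front bot',f(62,100,0.0))
for u,v in [(373,268),(371,108),(336,200)]:
  for z in (0,.05,.15,.2,.25,.3,.35): 
    p=atz(T,K,u,v,z);print(u,v,p,proj(Ts,Ks,p)[0])
print('bottle top',atz(T,K,303,136,.064),'puck',atz(T,K,266,88,.02),'vial',atz(T,K,212,67,.048))
a=cv2.imread('pics/scene0.png');cv2.imwrite('pics/z5.png',cv2.resize(a[20:240,220:450],None,fx=3.2,fy=2.7,interpolation=cv2.INTER_CUBIC))
E
```

```text
lid [array([ 0.4264, -0.1327,  0.115 ]), array([ 0.4099, -0.292 ,  0.115 ]), array([ 0.5782, -0.3084,  0.115 ]), array([ 0.5881, -0.2004,  0.115 ])]
paddle [array([ 0.4951, -0.0972,  0.126 ]), array([ 0.5332, -0.101 ,  0.126 ]), array([ 0.5247, -0.1918,  0.126 ]), array([ 0.4857, -0.1879,  0.126 ])]
tray front bot [ 0.4182 -0.1491  0.    ]
373 268 [ 0.6376 -0.2794  0.    ] [414.2782 246.5016]
373 268 [ 0.6238 -0.253   0.05  ] [405.7483 231.8021]
373 268 [ 0.5962 -0.2001  0.15  ] [386.8471 199.23  ]
373 268 [ 0.5824 -0.1737  0.2   ] [376.3384 181.1206]
373 268 [ 0.5686 -0.1472  0.25  ] [365.015 161.607]
373 268 [ 0.5549 -0.1208  0.3   ] [352.7781 140.5194]
373 268 [ 0.5411 -0.0944  0.35  ] [339.5127 117.6594]
371 108 [ 0.638  -0.0303  0.    ] [325.4065 202.1939]
371 108 [ 0.6242 -0.0291  0.05  ] [323.3794 191.6098]
371 108 [ 0.5965 -0.0267  0.15  ] [318.7939 167.6672]
371 108 [ 0.5827 -0.0255  0.2   ] [316.187  154.0554]
371 108 [ 0.5688 -0.0243  0.25  ] [313.3304 139.1404]
371 108 [ 0.555 -0.023  0.3  ] [310.1867 122.7258]
371 108 [ 0.5412 -0.0218  0.35  ] [306.7101 104.5734]
336 200 [ 0.583  -0.1596  0.    ] [358.7006 238.1542]
336 200 [ 0.5748 -0.1453  0.05  ] [354.1971 224.2805]
336 200 [ 0.5582 -0.1167  0.15  ] [344.1775 193.4133]
336 200 [ 0.55   -0.1024  0.2   ] [338.5824 176.1768]
336 200 [ 0.5417 -0.0881  0.25  ] [332.534  157.5435]
336 200 [ 0.5334 -0.0738  0.3   ] [325.9747 137.3367]
336 200 [ 0.5252 -0.0595  0.35  ] [318.8371 115.348 ]
bottle top [ 0.535  -0.0541  0.064 ] puck [0.494  0.0093 0.02  ] vial [0.4309 0.0384 0.048 ]
```

View pics/z5.png

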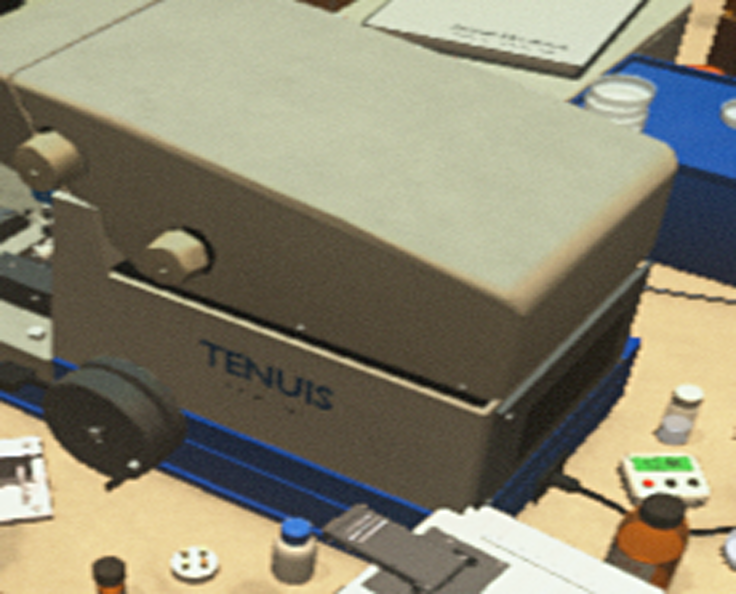

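```bash
python3 - <<'E'
from h import *
row([.5129,-.1161,.16],Rt(-5.8),8)
E
```

```text
8 x [ [0.0027, 0.0029, 0.0239] , [-0.001, 0.001, 0.007] ]
```

Call:
send_rows:
  series:
    - [[0.0027, 0.0029, 0.024], [0, 0, 0]]
    - [[0.0027, 0.0029, 0.024], [0, 0, 0]]
    - [[0.0027, 0.0029, 0.024], [0, 0, 0]]
    - [[0.0027, 0.0029, 0.024], [0, 0, 0]]
    - [[0.0027, 0.0029, 0.024], [0, 0, 0]]
    - [[0.0027, 0.0029, 0.024], [0, 0, 0]]
    - [[0.0027, 0.0029, 0.024], [0, 0, 0]]
    - [[0.0027, 0.0029, 0.024], [0, 0, 0.05]]
    - [[0, 0, 0], [0, 0, 0]]
  fingers: 60
  grip_force: 25

```text
clock: 5.22
tcp_pos: [0.5122, -0.1154, 0.158]
orientation: [-3.137, 0.157, 0.005]
contact_force: [-0.2, 0.8, 1.2]
grip_width: 0.0653
```

```bash
python3 - <<'E'
from h import *
s=r.get_obs();print(s['clock'],s['tcp_pos'],s['orientation'],s['contact_force'])
shot('wrist','w3.png');shot('scene','s3.png')
a=cv2.imread('pics/s3.png');cv2.imwrite('pics/z6.png',cv2.resize(a[100:330,250:450],None,fx=3.2,fy=2.6,interpolation=cv2.INTER_CUBIC))
E
```

```text
5.225 [ 0.5122 -0.1154  0.158 ] [-3.1374  0.1572  0.0055] [-0.2164  0.8144  1.2048]
```

View pics/w3.png

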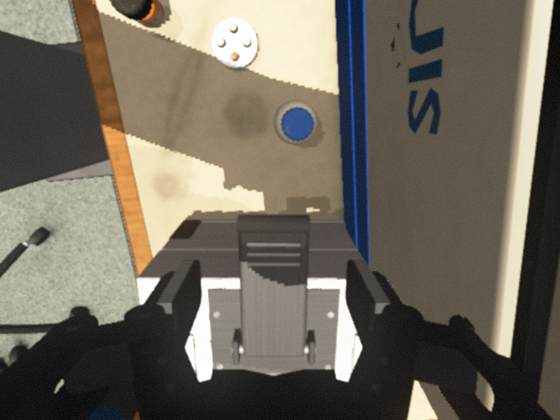

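View pics/z6.png

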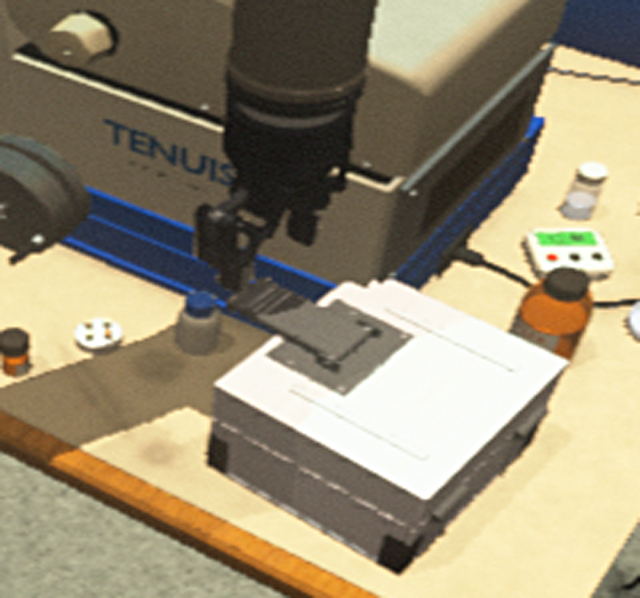

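```bash
python3 - <<'E'
from h import *
T,K=load('w3.png')
print(atz(T,K,239,215,.126),atz(T,K,309,215,.126),atz(T,K,243,356,.126),atz(T,K,304,356,.126))
print(atz(T,K,345,320,0.21),atz(T,K,345,220,0))
E
```

```text
[ 0.4954 -0.0959  0.126 ] [ 0.5334 -0.0997  0.126 ] [ 0.4859 -0.1879  0.126 ] [ 0.5238 -0.1916  0.126 ]
[ 0.5358 -0.1078  0.21  ] [ 0.5763 -0.1492  0.    ]
```

Call:
send_rows:
  series:
    - [[0, 0, 0.015], [0, 0, 0]]
    - [[0, 0, 0.015], [0, 0, 0]]
    - [[0, 0, 0.015], [0, 0, 0]]
    - [[0, 0, 0.012], [0, 0, 0]]
    - [[0, 0, 0], [0, 0, 0]]

```text
clock: 5.95
tcp_pos: [0.5125, -0.1164, 0.1011]
orientation: [3.137, -0.159, -0.004]
contact_force: [-0.2, -0.5, 0.5]
grip_width: 0.0655
```

Call:
send_rows:
  series:
    - [[0, 0, 0], [0, 0, 0]]
    - [[0, 0, 0], [0, 0, 0]]
    - [[0, 0, 0], [0, 0, 0]]
    - [[0, 0, 0], [0, 0, 0]]
  fingers: 255
  grip_force: 30

```text
clock: 6.45
tcp_pos: [0.5123, -0.1163, 0.1026]
orientation: [-3.137, 0.158, 0.003]
contact_force: [-5.7, 0.7, 6.2]
grip_width: 0.0389
```

```bash
cat >> h.py <<'E'
C=np.array([.5023,-.2206,0]);YAW=-95.8
def Rc():
    return R.from_euler('z',YAW,degrees=True).as_matrix()
def w2c(p):return Rc().T@(np.array(p)-C)
def c2w(p):return Rc()@np.array(p)+C
def body_rows(poses):
    out=[]
    for (p0,R0),(p1,R1) in zip(poses[:-1],poses[1:]):
        out.append([np.round(R0.T@(p1-p0),4).tolist(),np.round(np.degrees(R.from_matrix(R0.T@R1).as_rotvec())/5,2).tolist()])
    return out
E
python3 - <<'E'
from h import *
s=r.get_obs();print(s['tcp_pos'],w2c(s['tcp_pos']),s['contact_force'])
# case-plane calc: coords (x,z); grip
R0=Rt(-5.8)
def pose(gx,gz,tilt):
    Rm=R0@R.from_euler('x',tilt,degrees=True).as_matrix()
    return c2w([gx,0,gz])+.019*Rm[:,2],Rm
P=[];piv=np.array([-35,122])/1000;H=np.array([80,70])/1000
g0=np.array([-.105,.122]);L=.07
for i in range(7):
    a=.45*i/6; g=piv+L*np.array([-np.cos(a),np.sin(a)]);P.append(pose(*g,20*i/6))
v=g-H;rad=np.hypot(*v);a0=np.arctan2(v[1],-v[0]);print(rad,np.degrees(a0))
n=22
for i in range(1,n+1):
    a=a0+np.radians(84)*i/n;g=H+rad*np.array([-np.cos(a),np.sin(a)]);P.append(pose(*g,20+12*min(1,i/6)))
for b in body_rows(P):print(b)
print(P[-1][0])
E
```

```text
[ 0.5123 -0.1163  0.1026] [-0.1048 -0.0006  0.1026] [-5.6979  0.7304  6.2279]
0.1961956865892007 24.849197385564953
[[-0.0, -0.0009, -0.0053], [0.67, 0.0, 0.0]]
[[0.0, -0.0008, -0.0053], [0.67, 0.0, -0.0]]
[[-0.0, -0.0007, -0.0053], [0.67, 0.0, 0.0]]
[[0.0, -0.0006, -0.0053], [0.67, -0.0, -0.0]]
[[-0.0, -0.0006, -0.0053], [0.67, 0.0, 0.0]]
[[-0.0, -0.0005, -0.0052], [0.67, 0.0, -0.0]]
[[0.0, 0.0009, -0.013], [0.4, -0.0, 0.0]]
[[-0.0, 0.0013, -0.0129], [0.4, 0.0, 0.0]]
[[0.0, 0.0017, -0.0129], [0.4, -0.0, -0.0]]
[[-0.0, 0.0021, -0.0128], [0.4, -0.0, 0.0]]
[[0.0, 0.0025, -0.0127], [0.4, -0.0, -0.0]]
[[-0.0, 0.0029, -0.0126], [0.4, 0.0, -0.0]]
[[-0.0, 0.004, -0.0125], [0.0, 0.0, 0.0]]
[[0.0, 0.0048, -0.0122], [0.0, 0.0, 0.0]]
[[-0.0, 0.0056, -0.0118], [0.0, 0.0, 0.0]]
[[0.0, 0.0064, -0.0114], [0.0, 0.0, 0.0]]
[[-0.0, 0.0071, -0.011], [0.0, 0.0, 0.0]]
[[-0.0, 0.0078, -0.0105], [0.0, 0.0, 0.0]]
[[0.0, 0.0085, -0.0099], [0.0, 0.0, 0.0]]
[[0.0, 0.0091, -0.0093], [0.0, 0.0, 0.0]]
[[-0.0, 0.0097, -0.0087], [0.0, 0.0, 0.0]]
[[0.0, 0.0103, -0.008], [0.0, 0.0, 0.0]]
[[-0.0, 0.0108, -0.0073], [0.0, 0.0, 0.0]]
[[0.0, 0.0113, -0.0066], [0.0, 0.0, 0.0]]
[[-0.0, 0.0117, -0.0058], [0.0, 0.0, 0.0]]
[[0.0, 0.0121, -0.005], [0.0, 0.0, 0.0]]
[[-0.0, 0.0124, -0.0042], [0.0, 0.0, 0.0]]
[[-0.0, 0.0126, -0.0034], [0.0, 0.0, 0.0]]
[ 0.4888 -0.3532  0.2396]
```

Call:
send_rows:
  series:
    - [[0, -0.0009, -0.0053], [0.67, 0, 0]]
    - [[0, -0.0008, -0.0053], [0.67, 0, 0]]
    - [[0, -0.0007, -0.0053], [0.67, 0, 0]]
    - [[0, -0.0006, -0.0053], [0.67, 0, 0]]
    - [[0, -0.0006, -0.0053], [0.67, 0, 0]]
    - [[0, -0.0005, -0.0053], [0.67, 0, 0]]
    - [[0, 0.0009, -0.013], [0.4, 0, 0]]
    - [[0, 0.0013, -0.013], [0.4, 0, 0]]
    - [[0, 0.0017, -0.013], [0.4, 0, 0]]
    - [[0, 0.0021, -0.0128], [0.4, 0, 0]]
    - [[0, 0.0025, -0.0127], [0.4, 0, 0]]
    - [[0, 0.0029, -0.0126], [0.4, 0, 0]]

```text
clock: 7.95
tcp_pos: [0.5077, -0.1598, 0.1978]
orientation: [-2.578, 0.132, -0.034]
contact_force: [-1.7, 0.4, -8.1]
grip_width: 0.0391
```

```bash
python3 - <<'E'
from h import *
s=r.get_obs();print(s['clock'],s['tcp_pos'],s['grip_width'],s['contact_force'])
shot('scene','s4.png')
a=cv2.imread('pics/s4.png');cv2.imwrite('pics/z7.png',cv2.resize(a[100:330,250:450],None,fx=3.2,fy=2.6,interpolation=cv2.INTER_CUBIC))
E
```

```text
7.95 [ 0.5077 -0.1598  0.1978] 0.039129050945857675 [-1.721   0.4179 -8.1093]
```

View pics/z7.png

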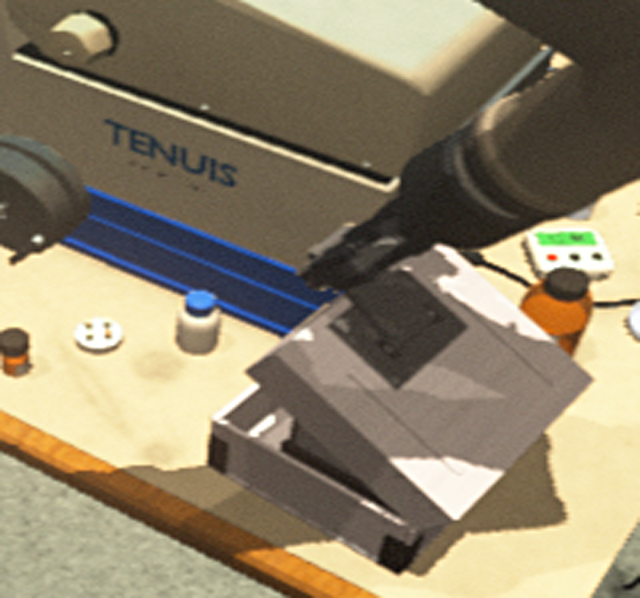

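The lid is lifted about 25° with the paddle held. Continuing the arc.

Call:
send_rows:
  series:
    - [[0, 0.004, -0.0125], [0, 0, 0]]
    - [[0, 0.0048, -0.0122], [0, 0, 0]]
    - [[0, 0.0056, -0.0118], [0, 0, 0]]
    - [[0, 0.0064, -0.0114], [0, 0, 0]]
    - [[0, 0.0071, -0.011], [0, 0, 0]]
    - [[0, 0.0078, -0.0105], [0, 0, 0]]
    - [[0, 0.0085, -0.0099], [0, 0, 0]]
    - [[0, 0.0091, -0.0093], [0, 0, 0]]
    - [[0, 0.0097, -0.0087], [0, 0, 0]]
    - [[0, 0.0103, -0.008], [0, 0, 0]]
    - [[0, 0.0108, -0.0073], [0, 0, 0]]
    - [[0, 0.0113, -0.0066], [0, 0, 0]]
    - [[0, 0.0117, -0.0058], [0, 0, 0]]
    - [[0, 0.0121, -0.005], [0, 0, 0]]
    - [[0, 0.0124, -0.0042], [0, 0, 0]]
    - [[0, 0.0126, -0.0034], [0, 0, 0]]
    - [[0, 0, 0], [0, 0, 0]]
  grip_force: 22

```text
clock: 10.12
tcp_pos: [0.4884, -0.3548, 0.239]
orientation: [-2.579, 0.132, -0.037]
contact_force: [-4.8, -0.0, -4.1]
grip_width: 0.0392
```

```bash
python3 - <<'E'
from h import *
s=r.get_obs();print(s['clock'],s['tcp_pos'],s['grip_width'],s['contact_force'],s['orientation'])
shot('scene','s5.png')
a=cv2.imread('pics/s5.png');cv2.imwrite('pics/z8.png',cv2.resize(a[100:330,250:450],None,fx=3.2,fy=2.6,interpolation=cv2.INTER_CUBIC))
E
```

```text
10.125 [ 0.4884 -0.3548  0.239 ] 0.039150898709466635 [-4.7703 -0.0238 -4.0933] [-2.5791  0.1323 -0.0366]
```

View pics/z8.png

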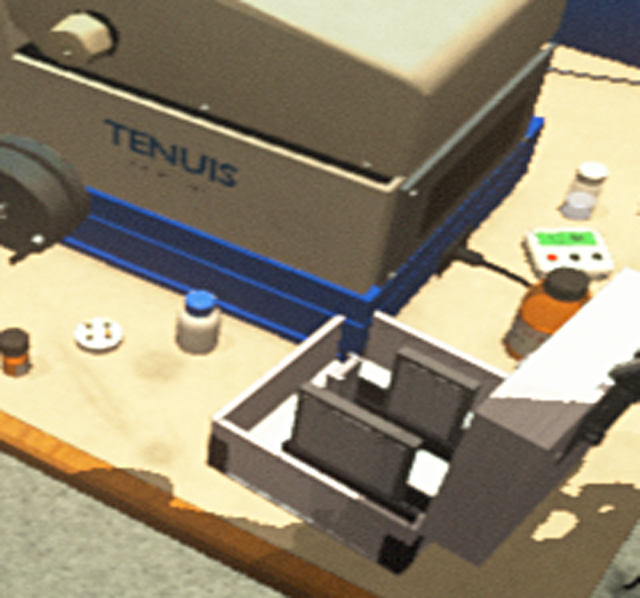

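```bash
python3 - <<'E'
from h import *
s=r.get_obs();p=s['tcp_pos'];M=R.from_rotvec(s['orientation']).as_matrix()
p1=p-.08*M[:,2];print(p1)
R1=Rt(-5.8)@R.from_euler('x',15,degrees=True).as_matrix()
row([.485,-.29,.39],R1,5,p1,M)
row([.475,-.10,.30],Rt(-5.8),7,[.485,-.29,.39],R1)
E
```

```text
[ 0.4841 -0.3969  0.3068]
5 x [ [-0.002, -0.0264, -0.006] , [-0.681, 0.001, -0.003] ]
7 x [ [-0.0042, -0.0247, 0.0168] , [-0.429, 0.0, 0.0] ]
```

Call:
send_rows:
  series:
    - [[0, 0, 0], [0, 0, 0]]
    - [[0, 0, 0], [0, 0, 0]]
    - [[0, 0, 0], [0, 0, 0]]
  fingers: 50

```text
clock: 10.55
tcp_pos: [0.4899, -0.3539, 0.2395]
orientation: [-2.579, 0.13, -0.04]
contact_force: [0.4, 0.5, -0.0]
grip_width: 0.0688
```

Call:
send_rows:
  series:
    - [[0, 0, -0.016], [0, 0, 0]]
    - [[0, 0, -0.016], [0, 0, 0]]
    - [[0, 0, -0.016], [0, 0, 0]]
    - [[0, 0, -0.016], [0, 0, 0]]
    - [[0, 0, -0.016], [0, 0, 0]]
    - [[-0.002, -0.0264, -0.006], [-0.68, 0, 0]]
    - [[-0.002, -0.0264, -0.006], [-0.68, 0, 0]]
    - [[-0.002, -0.0264, -0.006], [-0.68, 0, 0]]
    - [[-0.002, -0.0264, -0.006], [-0.68, 0, 0]]
    - [[-0.002, -0.0264, -0.006], [-0.68, 0, 0]]
    - [[-0.004, -0.0247, 0.017], [-0.43, 0, 0]]
    - [[-0.004, -0.0247, 0.017], [-0.43, 0, 0]]
    - [[-0.004, -0.0247, 0.017], [-0.43, 0, 0]]
    - [[-0.004, -0.0247, 0.017], [-0.43, 0, 0]]
    - [[-0.004, -0.0247, 0.017], [-0.43, 0, 0]]
    - [[-0.004, -0.0247, 0.017], [-0.43, 0, 0]]
    - [[-0.004, -0.0247, 0.017], [-0.43, 0, 0]]
    - [[0, 0, 0], [0, 0, 0]]

```text
clock: 12.8
tcp_pos: [0.4764, -0.0967, 0.2978]
orientation: [-3.136, 0.152, 0.003]
contact_force: [-0.3, -0.6, 0.0]
grip_width: 0.0687
```

```bash
python3 - <<'E'
from h import *
s=r.get_obs();print(s['clock'],s['tcp_pos'],s['grip_width'],s['contact_force'],s['orientation'])
shot('wrist','w6.png')
E
```

```text
12.8 [ 0.4764 -0.0967  0.2978] 0.06873472457470156 [-0.2794 -0.6205  0.038 ] [-3.1364  0.1521  0.0033]
```

View pics/w6.png

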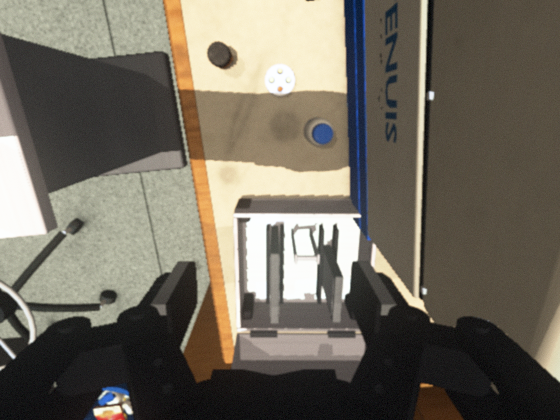

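```bash
python3 - <<'E'
import cv2
a=cv2.imread('pics/w6.png')
cv2.imwrite('pics/z9.png',cv2.resize(a[190:380,220:390],None,fx=4,fy=3.15,interpolation=cv2.INTER_CUBIC))
E
```

```text
(no output)
```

View pics/z9.png

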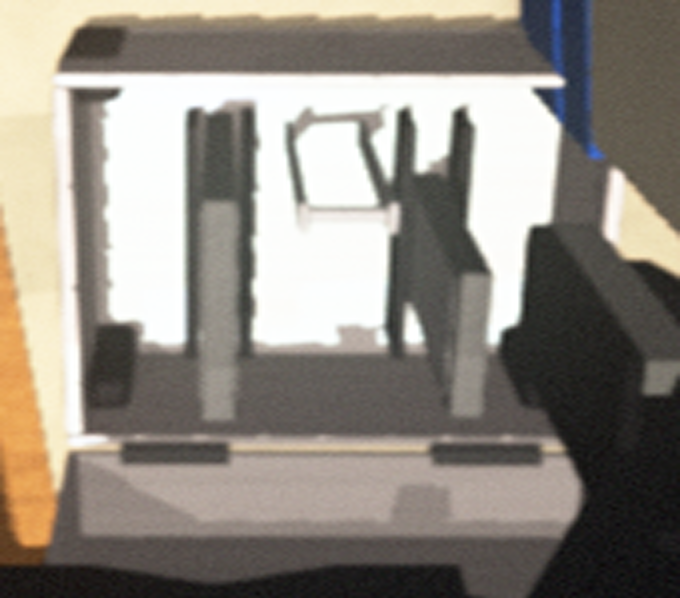

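```bash
python3 - <<'E'
from h import *
T,K=load('w6.png')
f=lambda u,v,z:atz(T,K,u/4+220,v/3.15+190,z)
for n,l,z in [('wide',[(203,200),(237,200),(202,418),(235,420)],.1),('nar',[(452,272),(490,272),(452,416),(488,418)],.1),('rim',[(57,80),(560,80),(70,443)],.07)]:
    for p in l: q=f(*p,z);print(n,q,w2c(q))
E
```

```text
wide [ 0.4656 -0.1751  0.1   ] [-0.0416 -0.0411  0.1   ]
wide [ 0.4749 -0.176   0.1   ] [-0.0416 -0.0317  0.1   ]
wide [ 0.4565 -0.2631  0.1   ] [ 0.0469 -0.0413  0.1   ]
wide [ 0.4661 -0.2649  0.1   ] [ 0.0477 -0.0315  0.1   ]
nar [ 0.5325 -0.2096  0.1   ] [-0.014  0.029  0.1  ]
nar [ 0.5432 -0.2106  0.1   ] [-0.014   0.0396  0.1   ]
nar [ 0.5297 -0.2692  0.1   ] [0.0456 0.0322 0.1   ]
nar [ 0.5402 -0.2711  0.1   ] [0.0464 0.0428 0.1   ]
rim [ 0.4267 -0.1366  0.07  ] [-0.0759 -0.0837  0.07  ]
rim [ 0.5715 -0.1507  0.07  ] [-0.0765  0.0618  0.07  ]
rim [ 0.4105 -0.2919  0.07  ] [ 0.0802 -0.0841  0.07  ]
```

```bash
python3 - <<'E'
from h import *
t=c2w([0.001,-.0364,.15]);print(t)
row(t,Rt(-5.8),7)
E
```

```text
[ 0.466  -0.2179  0.15  ]
7 x [ [0.0002, 0.0171, 0.0212] , [-0.002, 0.001, 0.003] ]
```

Call:
send_rows:
  series:
    - [[0, 0.017, 0.021], [0, 0, 0]]
    - [[0, 0.017, 0.021], [0, 0, 0]]
    - [[0, 0.017, 0.021], [0, 0, 0]]
    - [[0, 0.017, 0.021], [0, 0, 0]]
    - [[0, 0.017, 0.021], [0, 0, 0]]
    - [[0, 0.017, 0.021], [0, 0, 0]]
    - [[0.001, 0.018, 0.021], [0, 0, 0]]
    - [[0, 0, 0], [0, 0, 0]]
    - [[0, 0, 0], [0, 0, 0]]
  fingers: 120

```text
clock: 13.98
tcp_pos: [0.4663, -0.2191, 0.1522]
orientation: [-3.137, 0.161, -0.002]
contact_force: [-0.3, 0.7, 0.1]
grip_width: 0.0454
```

```bash
python3 - <<'E'
from h import *
s=r.get_obs();print(s['clock'],s['tcp_pos'],w2c(s['tcp_pos']),s['grip_width'],s['contact_force'],s['orientation'])
shot('wrist','w7.png');shot('side','d7.png')
E
```

```text
13.975 [ 0.4663 -0.2191  0.1522] [ 0.0022 -0.036   0.1522] 0.045428593800037526 [-0.2535  0.679   0.1025] [-3.1367  0.1607 -0.0019]
```

View pics/w7.png

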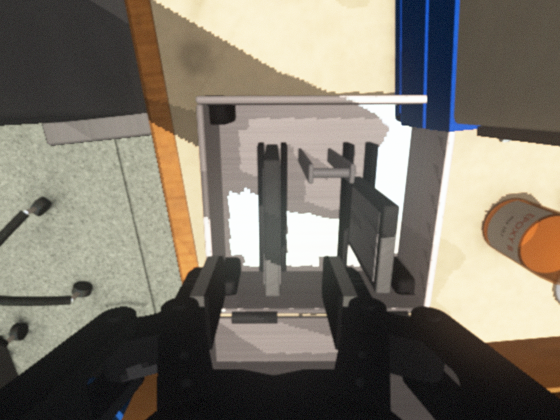

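View pics/d7.png

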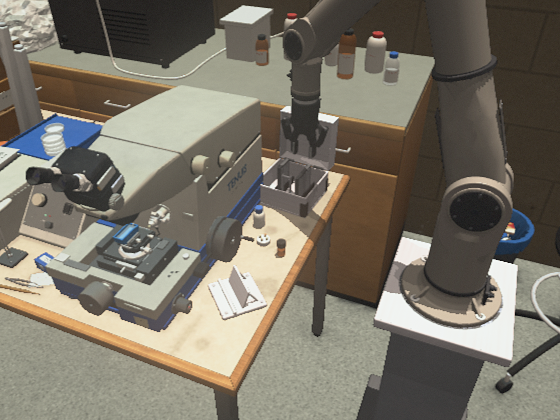

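Tile centred between the fingers (column ~273). Descend 84 mm and grip.

Call:
send_rows:
  series:
    - [[0, 0, 0.018], [0, 0, 0]]
    - [[0, 0, 0.018], [0, 0, 0]]
    - [[0, 0, 0.018], [0, 0, 0]]
    - [[0, 0, 0.016], [0, 0, 0]]
    - [[0, 0, 0.014], [0, 0, 0]]
    - [[0, 0, 0], [0, 0, 0]]

```text
clock: 14.82
tcp_pos: [0.4652, -0.2183, 0.0664]
orientation: [-3.136, 0.159, 0.003]
contact_force: [0.3, -1.1, -0.1]
grip_width: 0.045
```

Call:
send_rows:
  series:
    - [[0, 0, 0], [0, 0, 0]]
    - [[0, 0, 0], [0, 0, 0]]
    - [[0, 0, 0], [0, 0, 0]]
    - [[0, 0, 0], [0, 0, 0]]
    - [[0, 0, 0], [0, 0, 0]]
  fingers: 255
  grip_force: 40

```text
clock: 15.45
tcp_pos: [0.4661, -0.2189, 0.0678]
orientation: [-3.137, 0.159, -0.002]
contact_force: [-1.0, 0.1, 5.6]
grip_width: 0.0094
```

```bash
python3 - <<'E'
from h import *
p=np.array([.4661,-.2189,.068]);a=Rt(-5.8)
row([.41,0,.26],Rt(20),8,[.4661,-.2189,.248],a)
row([.44,.20,.23],Rt(46),8,[.41,0,.26],Rt(20))
E
```

```text
8 x [ [-0.0044, -0.0281, -0.0015] , [0.0, 0.0, -0.645] ]
8 x [ [0.0164, -0.0196, 0.0038] , [0.0, 0.0, -0.65] ]
```

Call:
send_rows:
  series:
    - [[0, 0, -0.01], [0, 0, 0]]
    - [[0, 0, -0.02], [0, 0, 0]]
    - [[0, 0, -0.025], [0, 0, 0]]
    - [[0, 0, -0.025], [0, 0, 0]]
    - [[0, 0, -0.025], [0, 0, 0]]
    - [[0, 0, -0.025], [0, 0, 0]]
    - [[0, 0, -0.025], [0, 0, 0]]
    - [[0, 0, -0.025], [0, 0, 0]]
    - [[0, 0, 0], [0, 0, 0]]

```text
clock: 16.58
tcp_pos: [0.4666, -0.2192, 0.2491]
orientation: [-3.137, 0.159, -0.006]
contact_force: [0.3, -0.7, -1.0]
grip_width: 0.0091
```

Call:
send_rows:
  series:
    - [[-0.0044, -0.028, -0.0015], [0, 0, -0.645]]
    - [[-0.0044, -0.028, -0.0015], [0, 0, -0.645]]
    - [[-0.0044, -0.028, -0.0015], [0, 0, -0.645]]
    - [[-0.0044, -0.028, -0.0015], [0, 0, -0.645]]
    - [[-0.0044, -0.028, -0.0015], [0, 0, -0.645]]
    - [[-0.0044, -0.028, -0.0015], [0, 0, -0.645]]
    - [[-0.0044, -0.028, -0.0015], [0, 0, -0.645]]
    - [[-0.0044, -0.028, -0.0015], [0, 0, -0.645]]
    - [[0.0164, -0.0196, 0.0038], [0, 0, -0.65]]
    - [[0.0164, -0.0196, 0.0038], [0, 0, -0.65]]
    - [[0.0164, -0.0196, 0.0038], [0, 0, -0.65]]
    - [[0.0164, -0.0196, 0.0038], [0, 0, -0.65]]
    - [[0.0164, -0.0196, 0.0038], [0, 0, -0.65]]
    - [[0.0164, -0.0196, 0.0038], [0, 0, -0.65]]
    - [[0.0164, -0.0196, 0.0038], [0, 0, -0.65]]
    - [[0.0164, -0.0196, 0.0038], [0, 0, -0.65]]
    - [[0, 0, 0], [0, 0, 0]]
    - [[0, 0, 0], [0, 0, 0]]

```text
clock: 18.82
tcp_pos: [0.4398, 0.1992, 0.2291]
orientation: [-2.892, -1.227, 0.0]
contact_force: [0.5, -0.4, -1.1]
grip_width: 0.0093
```

```bash
python3 - <<'E'
from h import *
s=r.get_obs();print(s['clock'],s['tcp_pos'],s['grip_width'],s['contact_force'],s['orientation'],s['joints'])
shot('wrist','w8.png');shot('side','d8.png');shot('scene','s8.png')
a=cv2.imread('pics/s8.png');cv2.imwrite('pics/z10.png',cv2.resize(a[60:260,130:330],None,fx=3,fy=3,interpolation=cv2.INTER_CUBIC))
E
```

```text
18.825 [0.4398 0.1992 0.2291] 0.009297170339403908 [ 0.5259 -0.3628 -1.0627] [-2.8917 -1.2272  0.0001] [-0.5628  0.1628  0.0094  2.0051 -0.0022  0.9737  0.2505]
```

View pics/w8.png

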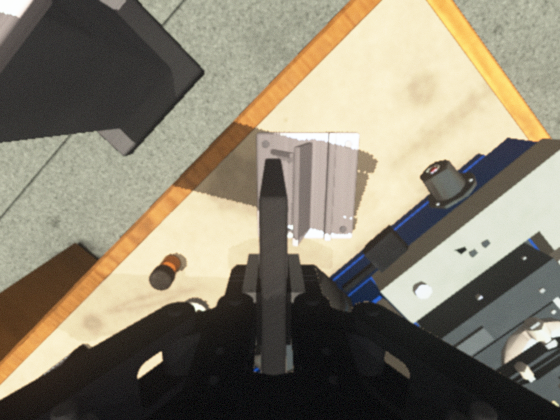

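View pics/d8.png

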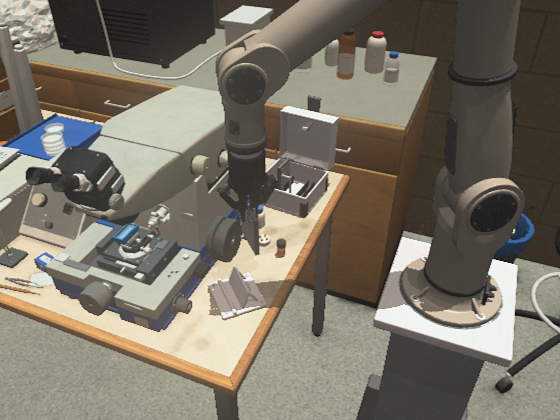

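View pics/z10.png

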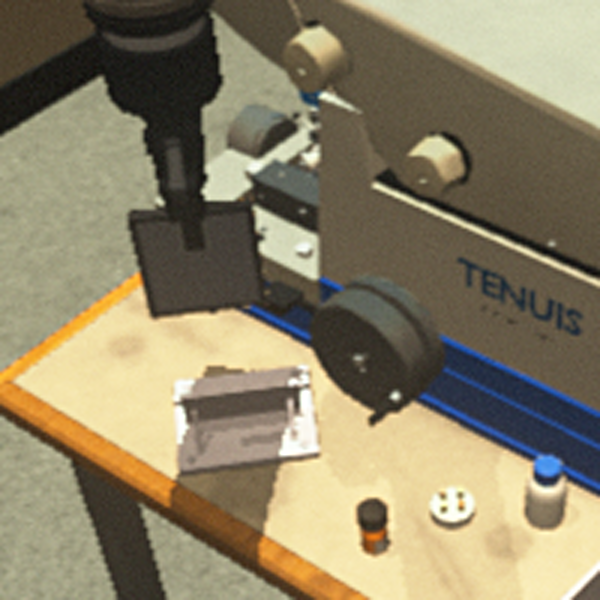

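```bash
python3 - <<'E'
import cv2
a=cv2.imread('pics/w8.png')
cv2.imwrite('pics/z11.png',cv2.resize(a[115:260,240:375],None,fx=5,fy=4,interpolation=cv2.INTER_CUBIC))
E
```

```text
(no output)
```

View pics/z11.png

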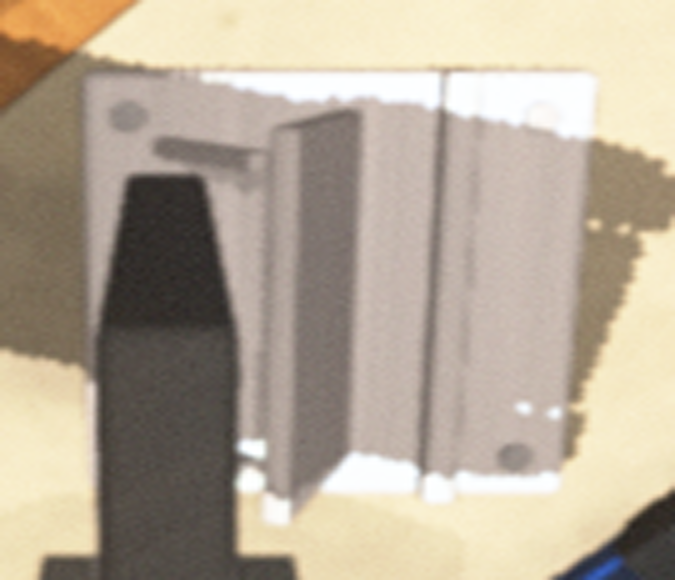

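```bash
python3 - <<'E'
from h import *
T,K=load('w8.png')
f=lambda u,v,z=.01:atz(T,K,u/5+240,v/4+115,z)
c=np.array([f(*p) for p in [(85,72),(596,72),(560,490)]]);print(c,(c[0]+c[2])/2)
for a,b in [(0,1),(1,2)]: d=c[b]-c[a];print(np.linalg.norm(d),np.degrees(np.arctan2(d[1],d[0])))
a,b=f(361,112),f(347,455);print('seat',a,b,(a+b)/2,np.linalg.norm(a-b),np.degrees(np.arctan2(*(b-a)[1::-1])))
print('lip',f(443,72,.012),f(424,488,.012))
# tile bottom edge far corner check
s=r.get_obs();M=R.from_rotvec(s['orientation']).as_matrix()
for y in(-.045,.045):
  for x in(-.005,.005):
    for z in (.063,-.032): print(y,x,z,proj(T,K,s['tcp_pos']+M@[x,y,z])[0])
E
```

```text
[[0.3927 0.221  0.01  ]
 [0.4675 0.2983 0.01  ]
 [0.5523 0.2167 0.01  ]] [0.4725 0.2189 0.01  ]
0.10757244950487539 45.94765205994814
0.11770818266828406 -43.88952684567081
seat [0.4408 0.2558 0.01  ] [0.5102 0.1886 0.01  ] [0.4755 0.2222 0.01  ] 0.09663924401066158 -44.045033371862004
lip [0.4448 0.2751 0.012 ] [0.5293 0.1949 0.012 ]
-0.045 -0.005 0.063 [264.6063 157.9248]
-0.045 -0.005 -0.032 [257.3671 196.7749]
-0.045 0.005 0.063 [280.9855 157.9388]
-0.045 0.005 -0.032 [286.8282 196.8044]
0.045 -0.005 0.063 [265.4761 289.1517]
0.045 -0.005 -0.032 [260.1397 406.2873]
0.045 0.005 0.063 [280.0243 289.1714]
0.045 0.005 -0.032 [284.1622 406.3308]
```

```bash
cat >> h.py <<'E'
S=np.array([.4757,.2219,.010]);XR=-np.array([np.cos(np.radians(46)),np.sin(np.radians(46)),0])
def place(tilt,off=.0025,up=0,dz=.001,h=.063):
    a=np.radians(tilt);z=np.array([0,0,1.]);t=np.sin(a)*XR+np.cos(a)*z;n=-np.cos(a)*XR+np.sin(a)*z
    Rm=Rt(46)@R.from_euler('y',tilt,degrees=True).as_matrix()
    assert np.allclose(Rm[:,2],-t,atol=1e-6)
    return S-off*XR+dz*z+.005*n+(h+up)*t,Rm
E
python3 - <<'E'
from h import *
p,M=place(18,up=.07);print(p,place(18)[0]);row(p,M,7)
E
```

```text
[0.4522 0.1976 0.139 ] [0.4672 0.2131 0.0725]
7 x [ [-0.0007, 0.0014, 0.013] , [-0.0, 0.513, -0.003] ]
```

Call:
send_rows:
  series:
    - [[-0.0007, 0.0014, 0.013], [0, 0.514, 0]]
    - [[-0.0007, 0.0014, 0.013], [0, 0.514, 0]]
    - [[-0.0007, 0.0014, 0.013], [0, 0.514, 0]]
    - [[-0.0007, 0.0014, 0.013], [0, 0.514, 0]]
    - [[-0.0007, 0.0014, 0.013], [0, 0.514, 0]]
    - [[-0.0007, 0.0014, 0.013], [0, 0.514, 0]]
    - [[-0.0007, 0.0014, 0.013], [0, 0.514, 0]]
    - [[0, 0, 0], [0, 0, 0]]
    - [[0, 0, 0], [0, 0, 0]]

```text
clock: 20.1
tcp_pos: [0.4526, 0.198, 0.1394]
orientation: [-2.75, -1.166, -0.436]
contact_force: [-0.4, 0.5, -1.2]
grip_width: 0.0087
```

```bash
python3 - <<'E'
from h import *
s=r.get_obs();print(s['clock'],s['tcp_pos'],s['contact_force'],s['joints'])
M=R.from_rotvec(s['orientation']).as_matrix();p,N=place(18,up=.07)
print(N.T@(s['tcp_pos']-p),np.degrees(R.from_matrix(N.T@M).as_rotvec()))
p,N=place(18);row(p,N,7)
shot('wrist','w9.png');shot('scene','s9.png')
a=cv2.imread('pics/s9.png');cv2.imwrite('pics/z12.png',cv2.resize(a[60:260,130:330],None,fx=3,fy=3,interpolation=cv2.INTER_CUBIC))
E
```

```text
20.1 [0.4526 0.198  0.1394] [-0.3785  0.463  -1.2148] [-0.4264  0.1909 -0.05    2.2741 -0.2415  0.3882  0.5384]
[ 0.0006 -0.     -0.0002] [0.0006 0.0406 0.048 ]
7 x [ [-0.0001, 0.0, 0.01] , [-0.0, -0.001, -0.001] ]
```

View pics/w9.png

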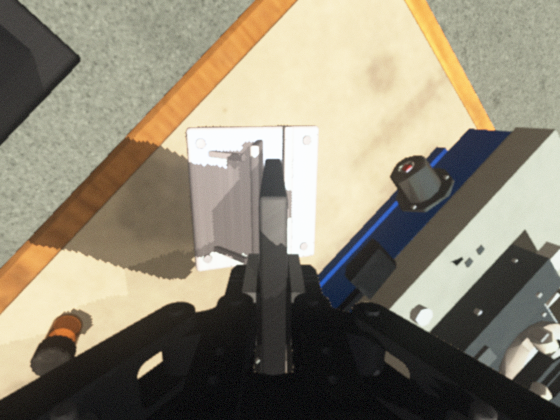

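View pics/z12.png

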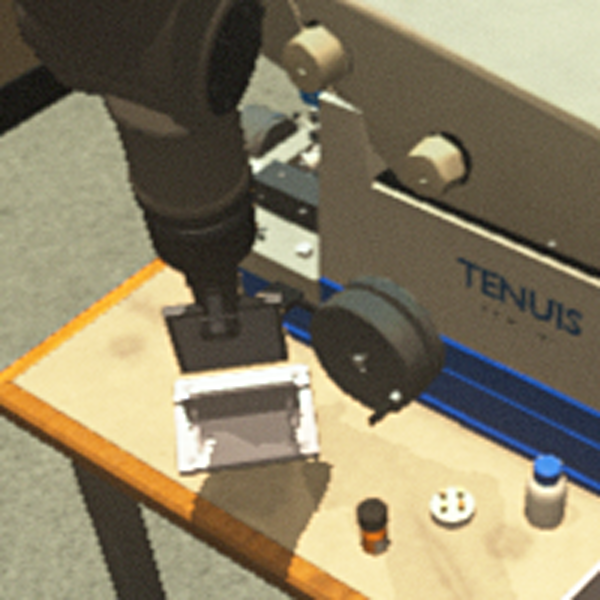

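Call:
send_rows:
  series:
    - [[0, 0, 0.01], [0, 0, 0]]
    - [[0, 0, 0.01], [0, 0, 0]]
    - [[0, 0, 0.01], [0, 0, 0]]
    - [[0, 0, 0.01], [0, 0, 0]]
    - [[0, 0, 0.01], [0, 0, 0]]
    - [[0, 0, 0.007], [0, 0, 0]]
    - [[0, 0, 0.005], [0, 0, 0]]
    - [[0, 0, 0], [0, 0, 0]]

```text
clock: 21.2
tcp_pos: [0.4652, 0.2118, 0.0795]
orientation: [-2.75, -1.167, -0.435]
contact_force: [-0.1, -0.5, -1.5]
grip_width: 0.0099
```

```bash
python3 - <<'E'
from h import *
s=r.get_obs();print(s['clock'],s['tcp_pos'],s['contact_force'])
M=R.from_rotvec(s['orientation']).as_matrix();p,N=place(18)
print(N.T@(s['tcp_pos']-p),np.degrees(R.from_matrix(N.T@M).as_rotvec()))
shot('wrist','w10.png')
a=cv2.imread('pics/w10.png');cv2.imwrite('pics/z13.png',cv2.resize(a[90:290,190:350],None,fx=4,fy=3,interpolation=cv2.INTER_CUBIC))
E
```

```text
21.2 [0.4652 0.2118 0.0795] [-0.0695 -0.5159 -1.5271]
[-0.     -0.0006 -0.0074] [0.0415 0.0023 0.0211]
```

View pics/z13.png

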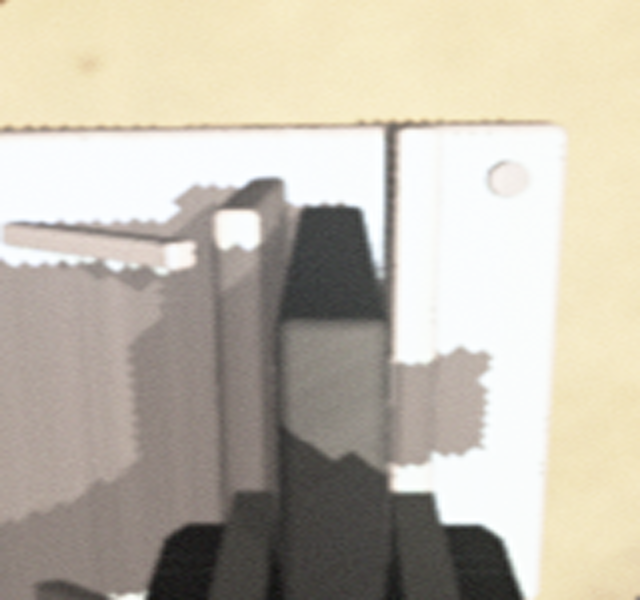

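Call:
send_rows:
  series:
    - [[0, 0, 0.003], [0, 0, 0]]
    - [[0, 0, 0.003], [0, 0, 0]]
    - [[0, 0, 0.002], [0, 0, 0]]
    - [[0, 0, 0], [0, 0, 0]]

```text
clock: 21.75
tcp_pos: [0.467, 0.2136, 0.072]
orientation: [-2.75, -1.167, -0.435]
contact_force: [-0.4, -0.5, -1.6]
grip_width: 0.0095
```

Call:
send_rows:
  series:
    - [[0, 0, 0.001], [0, 0, 0]]
    - [[0, 0, 0.001], [0, 0, 0]]
    - [[0, 0, 0], [0, 0, 0]]

```text
clock: 22.12
tcp_pos: [0.4675, 0.2139, 0.0711]
orientation: [-2.749, -1.167, -0.437]
contact_force: [-5.5, -3.0, 12.8]
grip_width: 0.0093
```

Call:
send_rows:
  series:
    - [[0, 0, -0.001], [0, 0, 0]]
    - [[0, 0, 0], [0, 0, 0]]
    - [[0, 0, 0], [0, 0, 0]]
    - [[0, 0, 0], [0, 0, 0]]
  fingers: 140

```text
clock: 22.62
tcp_pos: [0.4673, 0.2139, 0.0711]
orientation: [-2.75, -1.167, -0.436]
contact_force: [0.4, 0.5, -0.8]
grip_width: 0.0383
```

```bash
python3 - <<'E'
from h import *
s=r.get_obs();print(s['clock'],s['tcp_pos'],s['grip_width'],s['contact_force'])
shot('wrist','w11.png');shot('scene','s11.png')
a=cv2.imread('pics/s11.png');cv2.imwrite('pics/z14.png',cv2.resize(a[60:260,130:330],None,fx=3,fy=3,interpolation=cv2.INTER_CUBIC))
E
```

```text
22.625 [0.4673 0.2139 0.0711] 0.038270562887648574 [ 0.3898  0.4596 -0.7828]
```

View pics/w11.png

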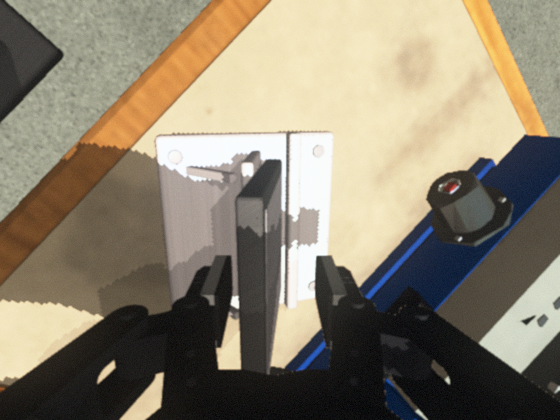

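View pics/z14.png

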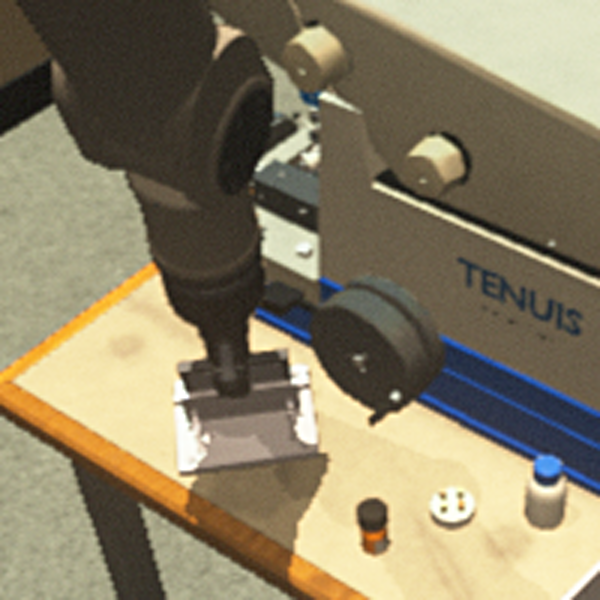

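Call:
send_rows:
  series:
    - [[-0.006, 0, 0], [0, 0, 0]]
    - [[0, 0, -0.012], [0, 0, 0]]
    - [[0, 0, -0.02], [0, 0, 0]]
    - [[0, 0, -0.025], [0, 0, 0]]
    - [[0, 0, -0.025], [0, 0, 0]]
    - [[0, 0, -0.025], [0, 0, 0]]
    - [[0, 0, -0.025], [0, 0, 0]]
    - [[0, 0, 0], [0, 0, 0]]

```text
clock: 23.72
tcp_pos: [0.4357, 0.1802, 0.1972]
orientation: [-2.749, -1.166, -0.443]
contact_force: [0.2, -0.2, -0.9]
grip_width: 0.0383
```

```bash
python3 - <<'E'
from h import *
s=r.get_obs();print(s['clock'],s['tcp_pos'],s['grip_width'],s['contact_force'],s['joints'])
T,K=shot('wrist','w12.png')[1:]
# expected tile
def corners(tilt):
    a=np.radians(tilt);z=np.array([0,0,1.]);t=np.sin(a)*XR+np.cos(a)*z;n=-np.cos(a)*XR+np.sin(a)*z;y=np.cross(z,XR)
    return np.array([S+i*.045*y+n*j+t*k for i in(-1,1) for j in (0,.01) for k in (0,.095)])
a=cv2.imread('pics/w12.png')
for q in proj(T,K,corners(20)):
    cv2.circle(a,tuple(int(x) for x in q),2,(0,0,255),1)
cv2.imwrite('pics/z15.png',cv2.resize(a[100:350,120:420],None,fx=2.6,fy=2.4,interpolation=cv2.INTER_CUBIC))
E
```

```text
23.725 [0.4357 0.1802 0.1972] 0.03831023754121959 [ 0.2291 -0.1795 -0.9121] [-0.425   0.0513 -0.0258  2.2643 -0.2087  0.5348  0.5158]
```

View pics/z15.png

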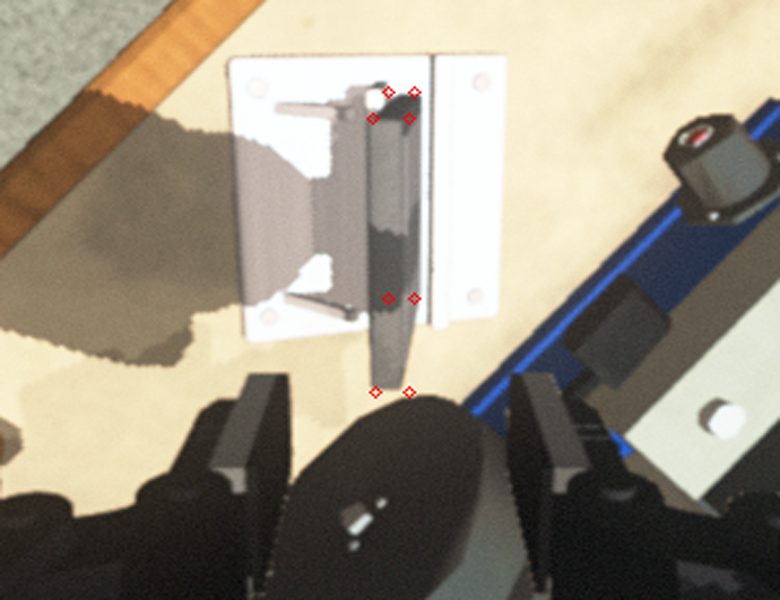

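```bash
python3 - <<'E'
from h import *
s=r.get_obs();p=s['tcp_pos'];M=R.from_rotvec(s['orientation']).as_matrix()
R0=Rt(-5.8);tx=lambda d:R0@R.from_euler('x',d,degrees=True).as_matrix()
p1=np.array([.40,.12,.38]);R1=Rt(35)
row(p1,R1,7)
p2=np.array([.43,-.15,.42]);R2=Rt(0)
row(p2,R2,8,p1,R1)
p3=c2w([.19,-.055,.32]);print(p3,c2w([.165,-.055,.2]));row(p3,tx(45),10,p2,R2)
E
```

```text
7 x [ [-0.0046, 0.0029, -0.0277] , [-0.049, -0.517, 0.311] ]
8 x [ [-0.008, 0.0336, -0.005] , [0.0, 0.0, 0.875] ]
[ 0.4284 -0.4041  0.32  ] [ 0.4309 -0.3792  0.2   ]
10 x [ [0.0009, 0.028, 0.0006] , [0.899, 0.046, 0.11] ]
```

Call:
send_rows:
  series:
    - [[-0.0046, 0.0029, -0.0277], [-0.05, -0.517, 0.311]]
    - [[-0.0046, 0.0029, -0.0277], [-0.05, -0.517, 0.311]]
    - [[-0.0046, 0.0029, -0.0277], [-0.05, -0.517, 0.311]]
    - [[-0.0046, 0.0029, -0.0277], [-0.05, -0.517, 0.311]]
    - [[-0.0046, 0.0029, -0.0277], [-0.05, -0.517, 0.311]]
    - [[-0.0046, 0.0029, -0.0277], [-0.05, -0.517, 0.311]]
    - [[-0.0046, 0.0029, -0.0277], [-0.05, -0.517, 0.311]]
    - [[-0.008, 0.0336, -0.005], [0, 0, 0.875]]
    - [[-0.008, 0.0336, -0.005], [0, 0, 0.875]]
    - [[-0.008, 0.0336, -0.005], [0, 0, 0.875]]
    - [[-0.008, 0.0336, -0.005], [0, 0, 0.875]]
    - [[-0.008, 0.0336, -0.005], [0, 0, 0.875]]
    - [[-0.008, 0.0336, -0.005], [0, 0, 0.875]]
    - [[-0.008, 0.0336, -0.005], [0, 0, 0.875]]
    - [[-0.008, 0.0336, -0.005], [0, 0, 0.875]]
  fingers: 255
  grip_force: 20

```text
clock: 25.65
tcp_pos: [0.4299, -0.151, 0.4184]
orientation: [3.14, -0.003, -0.006]
contact_force: [-0.7, 0.4, 0.3]
grip_width: 0.0001
```

Call:
send_rows:
  series:
    - [[0.001, 0.028, 0.0006], [0.9, 0.046, 0.11]]
    - [[0.001, 0.028, 0.0006], [0.9, 0.046, 0.11]]
    - [[0.001, 0.028, 0.0006], [0.9, 0.046, 0.11]]
    - [[0.001, 0.028, 0.0006], [0.9, 0.046, 0.11]]
    - [[0.001, 0.028, 0.0006], [0.9, 0.046, 0.11]]
    - [[0.001, 0.028, 0.0006], [0.9, 0.046, 0.11]]
    - [[0.001, 0.028, 0.0006], [0.9, 0.046, 0.11]]
    - [[0.001, 0.028, 0.0006], [0.9, 0.046, 0.11]]
    - [[0.001, 0.028, 0.0006], [0.9, 0.046, 0.11]]
    - [[0.001, 0.028, 0.0006], [0.9, 0.046, 0.11]]
    - [[0, 0, 0], [0, 0, 0]]
    - [[0, 0, 0], [0, 0, 0]]

```text
clock: 27.15
tcp_pos: [0.4301, -0.4041, 0.3195]
orientation: [-2.354, 0.119, -0.047]
contact_force: [-0.6, -0.3, 1.4]
grip_width: -0.0002
```

```bash
python3 - <<'E'
from h import *
s=r.get_obs();p=s['tcp_pos'];M=R.from_rotvec(s['orientation']).as_matrix()
R0=Rt(-5.8);tx=lambda d:R0@R.from_euler('x',d,degrees=True).as_matrix()
print(s['clock'],p,w2c(p),s['contact_force'],s['joints'],np.degrees(R.from_matrix(tx(45).T@M).as_rotvec()))
row(c2w([.165,-.055,.2]),tx(45),7)
shot('wrist','w13.png');shot('scene','s13.png')
E
```

```text
27.15 [ 0.4301 -0.4041  0.3195] [ 0.1898 -0.0533  0.3195] [-0.6242 -0.2857  1.39  ] [ 0.6043  0.665   0.5261  1.3681 -0.7109  1.8932  1.0696] [-0.0389 -0.0858  0.0373]
7 x [ [-0.0002, 0.0096, 0.0146] , [0.001, 0.002, -0.001] ]
```

View pics/s13.png

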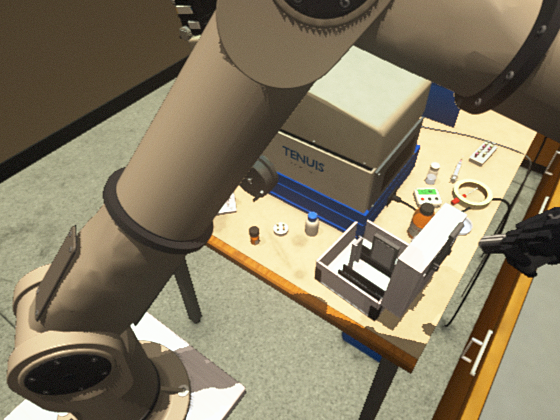

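View pics/w13.png

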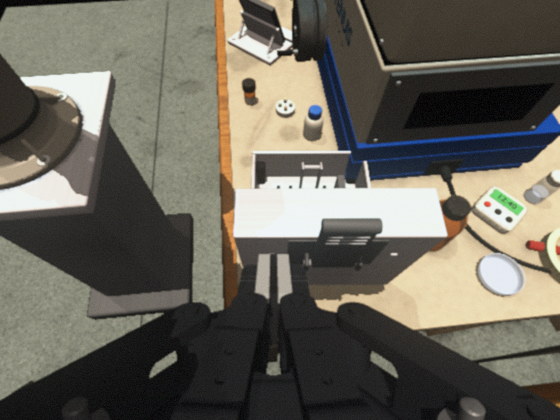

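```bash
python3 - <<'E'
from h import *
T,K=load('w13.png')
for th in (1.4,1.45,1.5,1.55,1.6,1.65):
    u=np.array([-np.cos(th),np.sin(th)]);v=np.array([np.sin(th),np.cos(th)])
    P=[]
    for y in(-.085,.085):
        for vv in (0,.045):
            q=np.array([.08,.07])+.16*u+vv*v;P.append(c2w([q[0],y,q[1]]))
    print(th,proj(T,K,np.array(P)).round(0).tolist())
s=r.get_obs()
R0=Rt(-5.8);tx=lambda d:R0@R.from_euler('x',d,degrees=True).as_matrix()
row(c2w([.165,-.055,.2]),tx(36),7)
E
```

```text
1.4 [[238.0, 157.0], [234.0, 194.0], [426.0, 156.0], [442.0, 194.0]]
1.45 [[237.0, 163.0], [234.0, 204.0], [429.0, 163.0], [444.0, 203.0]]
1.5 [[237.0, 170.0], [234.0, 213.0], [431.0, 169.0], [445.0, 213.0]]
1.55 [[236.0, 177.0], [233.0, 224.0], [433.0, 177.0], [447.0, 223.0]]
1.6 [[236.0, 185.0], [233.0, 234.0], [435.0, 185.0], [448.0, 234.0]]
1.65 [[235.0, 193.0], [233.0, 244.0], [437.0, 193.0], [449.0, 244.0]]
7 x [ [-0.0003, 0.0087, 0.0153] , [-0.254, 0.001, 0.003] ]
```

```bash
cat > lid.py <<'E'
from h import *
R0=Rt(-5.8);tx=lambda d:R0@R.from_euler('x',d,degrees=True).as_matrix()
def lp(th,extra=0,u=.13,y=-.066,k=36/1.63):
    t=k*th;b=th-np.radians(t);d=.011*np.sin(b)+extra
    U=np.array([-np.cos(th),np.sin(th)]);V=np.array([np.sin(th),np.cos(th)])
    q=np.array([.08,.07])+u*U+(.045+d)*V
    return c2w([q[0],y,q[1]]),tx(t)
E
python3 - <<'E'
from lid import *
p,M=lp(1.63,.02);print(p,w2c(p));row(p,M,7)
P=[(p,M)]
ths=list(np.linspace(1.63,.12,24));P.append(lp(1.63,0.005))
for t in ths[1:]:P.append(lp(t,-.002))
for b in body_rows(P):print(b)
E
```

```text
[ 0.4203 -0.3749  0.1954] [ 0.1618 -0.066   0.1954]
7 x [ [-0.0019, 0.0088, 0.0161] , [-0.254, 0.001, 0.003] ]
[[-0.0, -0.0126, 0.0081], [0.0, 0.0, 0.0]]
[[0.0, -0.0151, 0.0059], [-0.29, -0.0, -0.0]]
[[-0.0, -0.0091, 0.0025], [-0.29, -0.0, -0.0]]
[[0.0, -0.009, 0.0029], [-0.29, 0.0, 0.0]]
[[-0.0, -0.0088, 0.0033], [-0.29, 0.0, -0.0]]
[[-0.0, -0.0087, 0.0037], [-0.29, -0.0, 0.0]]
[[0.0, -0.0085, 0.0041], [-0.29, -0.0, -0.0]]
[[0.0, -0.0084, 0.0044], [-0.29, 0.0, -0.0]]
[[0.0, -0.0082, 0.0048], [-0.29, 0.0, 0.0]]
[[-0.0, -0.008, 0.0051], [-0.29, 0.0, -0.0]]
[[0.0, -0.0077, 0.0055], [-0.29, -0.0, 0.0]]
[[-0.0, -0.0075, 0.0058], [-0.29, 0.0, 0.0]]
[[-0.0, -0.0072, 0.0061], [-0.29, -0.0, -0.0]]
[[0.0, -0.007, 0.0064], [-0.29, 0.0, -0.0]]
[[-0.0, -0.0067, 0.0067], [-0.29, -0.0, -0.0]]
[[0.0, -0.0064, 0.007], [-0.29, 0.0, 0.0]]
[[0.0, -0.0061, 0.0073], [-0.29, -0.0, -0.0]]
[[-0.0, -0.0057, 0.0075], [-0.29, -0.0, -0.0]]
[[-0.0, -0.0054, 0.0078], [-0.29, 0.0, -0.0]]
[[-0.0, -0.0051, 0.008], [-0.29, 0.0, 0.0]]
[[0.0, -0.0047, 0.0082], [-0.29, -0.0, -0.0]]
[[0.0, -0.0044, 0.0084], [-0.29, -0.0, 0.0]]
[[-0.0, -0.004, 0.0086], [-0.29, 0.0, 0.0]]
[[-0.0, -0.0036, 0.0087], [-0.29, -0.0, 0.0]]
```

Call:
send_rows:
  series:
    - [[-0.002, 0.0088, 0.016], [-0.254, 0, 0]]
    - [[-0.002, 0.0088, 0.016], [-0.254, 0, 0]]
    - [[-0.002, 0.0088, 0.016], [-0.254, 0, 0]]
    - [[-0.002, 0.0088, 0.016], [-0.254, 0, 0]]
    - [[-0.002, 0.0088, 0.016], [-0.254, 0, 0]]
    - [[-0.002, 0.0088, 0.016], [-0.254, 0, 0]]
    - [[-0.002, 0.0088, 0.016], [-0.254, 0, 0]]
    - [[0, 0, 0], [0, 0, 0]]
    - [[0, 0, 0], [0, 0, 0]]

```text
clock: 28.38
tcp_pos: [0.4191, -0.3759, 0.1964]
orientation: [-2.51, 0.126, -0.042]
contact_force: [0.5, -0.5, -0.1]
grip_width: 0.0001
```

```bash
python3 - <<'E'
from lid import *
s=r.get_obs();print(s['clock'],s['tcp_pos'],w2c(s['tcp_pos']),s['contact_force'],s['joints'])
shot('wrist','w14.png')
E
```

```text
28.375 [ 0.4191 -0.3759  0.1964] [ 0.1629 -0.067   0.1964] [ 0.4888 -0.4912 -0.1359] [ 0.5129  0.6567  0.534   1.6158 -0.6693  1.5452  1.1652]
```

View pics/w14.png

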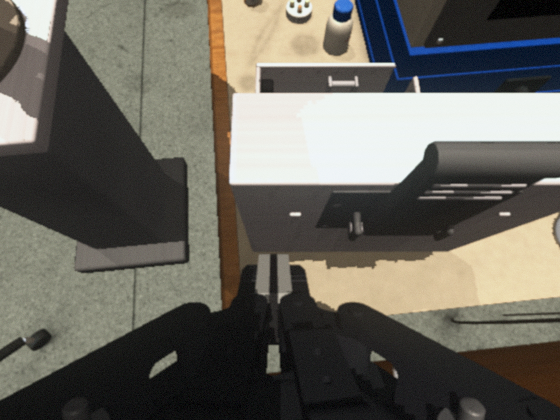

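Call:
send_rows:
  series:
    - [[0, -0.0126, 0.008], [0, 0, 0]]
    - [[0, -0.015, 0.006], [-0.29, 0, 0]]
    - [[0, -0.0091, 0.0025], [-0.29, 0, 0]]
    - [[0, -0.009, 0.0029], [-0.29, 0, 0]]
    - [[0, -0.0088, 0.0033], [-0.29, 0, 0]]
    - [[0, -0.0087, 0.0037], [-0.29, 0, 0]]
    - [[0, -0.0085, 0.0041], [-0.29, 0, 0]]
    - [[0, -0.0084, 0.0044], [-0.29, 0, 0]]
    - [[0, -0.0082, 0.0048], [-0.29, 0, 0]]

```text
clock: 29.55
tcp_pos: [0.4283, -0.2801, 0.2084]
orientation: [-2.713, 0.137, -0.028]
contact_force: [-1.4, -2.7, -0.6]
grip_width: -0.0002
```

```bash
python3 - <<'E'
from lid import *
s=r.get_obs();print(s['clock'],s['tcp_pos'],w2c(s['tcp_pos']),s['contact_force'])
shot('scene','s15.png');shot('wrist','w15.png')
a=cv2.imread('pics/s15.png');b=cv2.imread('pics/w15.png')
cv2.imwrite('pics/z16.png',np.hstack([cv2.resize(a[150:330,290:500],(400,343)),cv2.resize(b,(400,343))]))
E
```

```text
29.55 [ 0.4283 -0.2801  0.2084] [ 0.0666 -0.0676  0.2084] [-1.3967 -2.6691 -0.5646]
```

View pics/z16.png

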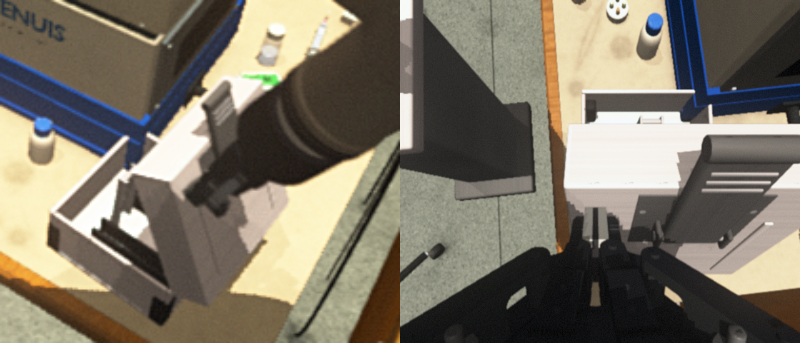

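The lid is following the fingers. Continue down.

Call:
send_rows:
  series:
    - [[0, -0.008, 0.0051], [-0.29, 0, 0]]
    - [[0, -0.0077, 0.0055], [-0.29, 0, 0]]
    - [[0, -0.0075, 0.0058], [-0.29, 0, 0]]
    - [[0, -0.0072, 0.0061], [-0.29, 0, 0]]
    - [[0, -0.007, 0.0064], [-0.29, 0, 0]]
    - [[0, -0.0067, 0.0067], [-0.29, 0, 0]]
    - [[0, -0.0064, 0.007], [-0.29, 0, 0]]
    - [[0, -0.0061, 0.0073], [-0.29, 0, 0]]
    - [[0, -0.0057, 0.0075], [-0.29, 0, 0]]
    - [[0, -0.0054, 0.0078], [-0.29, 0, 0]]
    - [[0, -0.0051, 0.008], [-0.29, 0, 0]]
    - [[0, -0.0047, 0.0082], [-0.29, 0, 0]]
    - [[0, -0.0044, 0.0084], [-0.29, 0, 0]]

```text
clock: 31.28
tcp_pos: [0.4383, -0.1796, 0.1449]
orientation: [-3.041, 0.154, -0.005]
contact_force: [-0.0, -1.3, 0.9]
grip_width: 0.0001
```

```bash
python3 - <<'E'
from lid import *
s=r.get_obs();print(s['clock'],s['tcp_pos'],w2c(s['tcp_pos']),s['contact_force'])
shot('scene','s16.png')
a=cv2.imread('pics/s16.png')
cv2.imwrite('pics/z17.png',cv2.resize(a[150:330,290:500],None,fx=3.4,fy=3.3,interpolation=cv2.INTER_CUBIC))
p,M=lp(.12,-.002);row(p,M,2)
row(lp(0.0,.001,u=.12)[0],tx(0),3,p,M)
E
```

```text
31.275 [ 0.4383 -0.1796  0.1449] [-0.0343 -0.0678  0.1449] [-0.0253 -1.3468  0.9087]
2 x [ [0.0012, -0.0033, 0.0077] , [-0.289, 0.02, 0.011] ]
3 x [ [-0.0, 0.0014, 0.0043] , [-0.177, 0.0, -0.0] ]
```

View pics/z17.png

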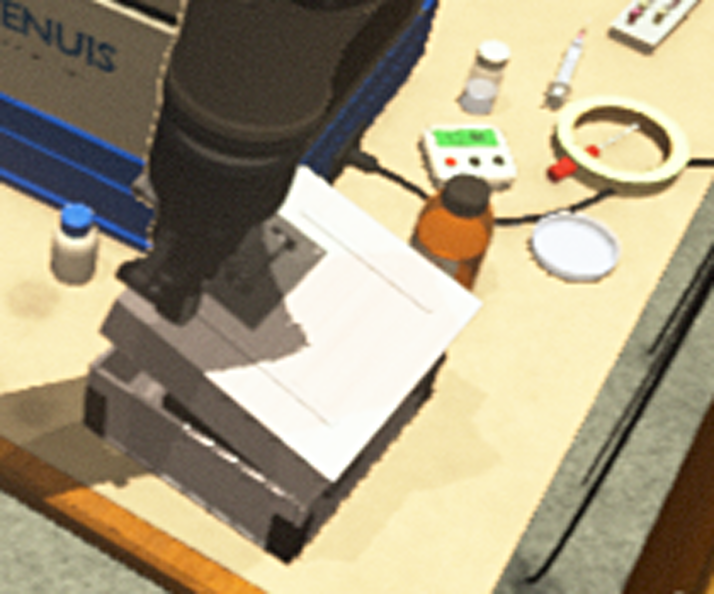

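Call:
send_rows:
  series:
    - [[0, -0.003, 0.0077], [-0.29, 0, 0]]
    - [[0, -0.003, 0.0077], [-0.29, 0, 0]]
    - [[0, 0.001, 0.0043], [-0.18, 0, 0]]
    - [[0, 0.001, 0.0043], [-0.18, 0, 0]]
    - [[0, 0.001, 0.0043], [-0.18, 0, 0]]

```text
clock: 31.95
tcp_pos: [0.4391, -0.1751, 0.1175]
orientation: [3.137, -0.158, -0.001]
contact_force: [-0.2, -0.5, 0.1]
grip_width: -0.0
```

Call:
send_rows:
  series:
    - [[0, 0, 0.002], [0, 0, 0]]
    - [[0, 0, 0.001], [0, 0, 0]]
    - [[0, 0, 0], [0, 0, 0]]

```text
clock: 32.33
tcp_pos: [0.4385, -0.1754, 0.115]
orientation: [-3.136, 0.16, 0.003]
contact_force: [-3.0, 3.3, 10.1]
grip_width: -0.0001
```

Call:
send_rows:
  series:
    - [[0, 0, 0.001], [0, 0, 0]]
    - [[0, 0, 0.001], [0, 0, 0]]
    - [[0, 0, 0], [0, 0, 0]]

```text
clock: 32.7
tcp_pos: [0.4386, -0.1754, 0.1147]
orientation: [-3.134, 0.161, 0.002]
contact_force: [-10.6, 5.8, 36.9]
grip_width: 0.0
```

```bash
python3 - <<'E'
from lid import *
s=r.get_obs();print(s['clock'],s['tcp_pos'],w2c(s['tcp_pos']),s['contact_force'])
shot('scene','s17.png')
a=cv2.imread('pics/s17.png')
cv2.imwrite('pics/z18.png',cv2.resize(a[150:330,290:500],None,fx=3.4,fy=3.3,interpolation=cv2.INTER_CUBIC))
E
```

```text
32.7 [ 0.4386 -0.1754  0.1147] [-0.0385 -0.0679  0.1147] [-10.551    5.8362  36.8607]
```

View pics/z18.png

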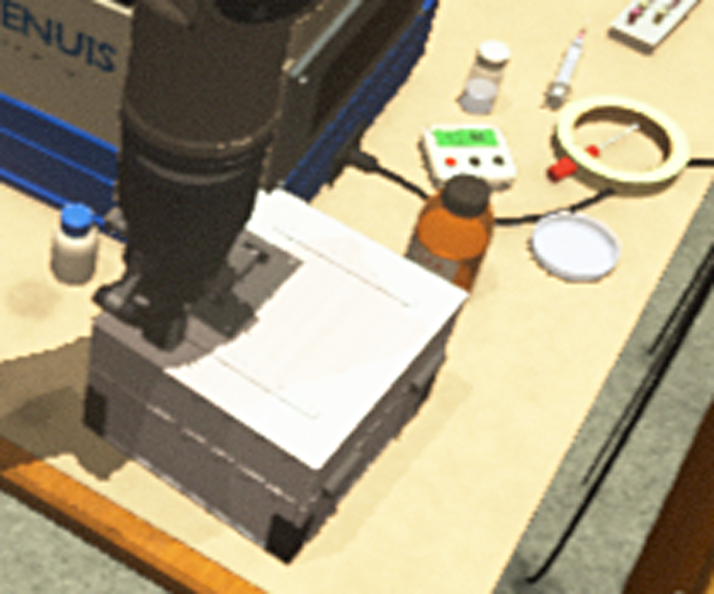

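Call:
send_rows:
  series:
    - [[0, 0, -0.005], [0, 0, 0]]
    - [[0, 0, -0.015], [0, 0, 0]]
    - [[0, -0.01, -0.03], [0, 0, 0]]
    - [[0, -0.02, -0.03], [0, 0, 0]]
    - [[0, -0.03, -0.03], [0, 0, 0]]
    - [[0, -0.03, -0.03], [0, 0, 0]]
    - [[0, -0.03, -0.03], [0, 0, 0]]
    - [[0, -0.02, -0.02], [0, 0, 0]]
    - [[0, 0, 0], [0, 0, 0]]
    - [[0, 0, 0], [0, 0, 0]]

```text
clock: 34.0
tcp_pos: [0.4525, -0.0374, 0.302]
orientation: [3.137, -0.161, -0.004]
contact_force: [-0.6, -1.0, 0.8]
grip_width: -0.0003
```

```bash
python3 - <<'E'
from lid import *
s=r.get_obs();print(s['clock'],s['tcp_pos'],w2c(s['tcp_pos']),s['contact_force'])
T,K=shot('wrist','w18.png')[1:];Ts,Ks=shot('scene','s18.png')[1:]
b=cv2.imread('pics/w18.png')
a=cv2.imread('pics/s18.png')
a0=cv2.imread('pics/scene0.png')
for i,A in enumerate((a0,a)):
    cv2.imwrite(f'pics/z19_{i}.png',A)
cv2.imwrite('pics/z19.png',np.hstack([cv2.resize(x[180:330,300:450],None,fx=2.6,fy=3,interpolation=cv2.INTER_CUBIC) for x in (a0,a)]))
E
```

```text
34.0 [ 0.4525 -0.0374  0.302 ] [-0.1773 -0.0681  0.302 ] [-0.6011 -1.0159  0.7589]
```

View pics/z19.png

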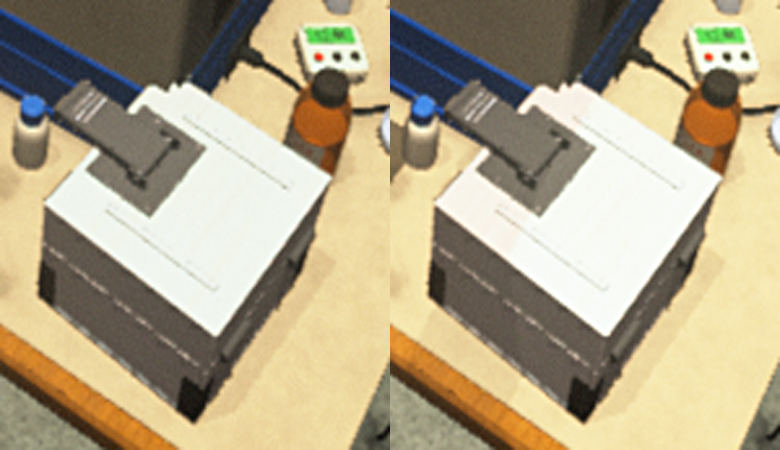

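View pics/w18.png

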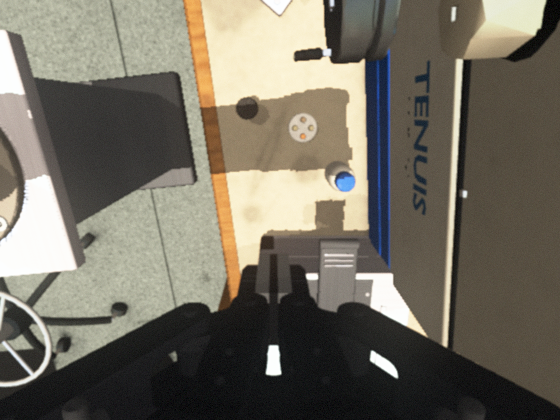

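View pics/s18.png

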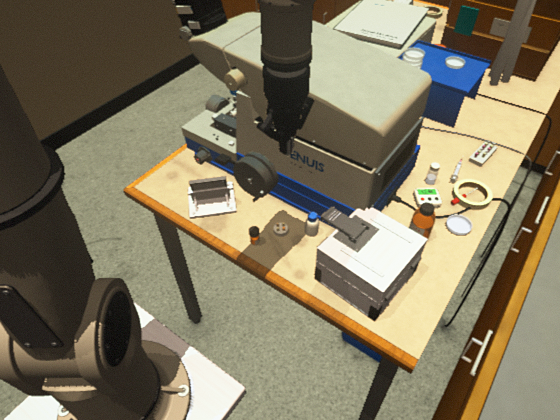

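```bash
python3 - <<'E'
from lid import *
a0=cv2.imread('pics/scene0.png',0);a=cv2.imread('pics/s18.png',0)
def off(x,y,w,h):
    t=a0[y:y+h,x:x+w];m=cv2.matchTemplate(a[y-8:y+h+8,x-8:x+w+8],t,cv2.TM_CCOEFF_NORMED);l=cv2.minMaxLoc(m);return l[1],l[3][0]-8,l[3][1]-8
print('paddle end',off(320,205,24,20),'lid',off(375,230,50,60),'bottle',off(303,210,17,26),'puck',off(272,220,18,18),'vial',off(247,225,15,20))
T,K=shot('side','d19.png')[1:]
b=cv2.imread('pics/d19.png');
def corners(tilt,f):
    t_=np.radians(tilt);z=np.array([0,0,1.]);t=np.sin(t_)*XR+np.cos(t_)*z;n=-np.cos(t_)*XR+np.sin(t_)*z;y=np.cross(z,XR)
    return np.array([S-f*XR+i*.045*y+n*j+t*k for i in(-1,1) for j in (0,.01) for k in (0,.095)])
print(proj(T,K,corners(20,0)).round(1).tolist());print(proj(T,K,corners(25,.004)).round(1).tolist())
cv2.imwrite('pics/z20.png',cv2.resize(b[220:340,180:300],None,fx=5,fy=5,interpolation=cv2.INTER_CUBIC))
E
```

```text
paddle end (0.9941859841346741, 0, 0) lid (0.998213529586792, 0, 0) bottle (0.8714815974235535, 0, 0) puck (0.8390581011772156, 0, 0) vial (0.8790311217308044, 0, 0)
[[240.1, 306.5], [251.8, 275.2], [236.3, 306.7], [247.9, 275.3], [227.5, 281.3], [238.1, 250.8], [223.8, 281.4], [234.3, 250.8]]
[[238.5, 307.0], [253.4, 275.7], [234.8, 306.9], [249.6, 275.5], [225.9, 281.8], [239.6, 251.4], [222.4, 281.6], [235.9, 251.1]]
```

View pics/z20.png

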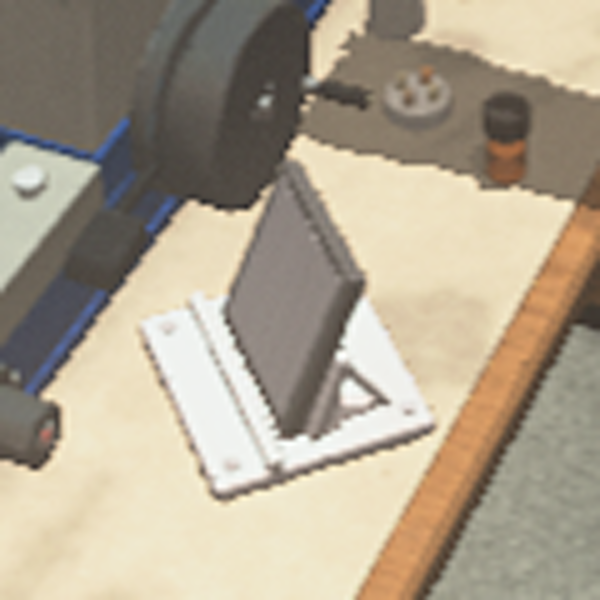

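```bash
python3 - <<'E'
from h import *
print(r.get_obs()['qvel']);print(r.hand_in())
E
```

```text
[ 0.0015  0.0016 -0.0047 -0.0045 -0.0002  0.0015 -0.0025]
the job is handed in; nothing more can be done
None
```

I carried out the whole task and handed it in at about 34 s of the 72 s allowed; the hand-in reported no verdict.

**What I did:**
- I pinched the paddle, lifted it and swung the lid open to about 1.63 rad.
- I took the wide tile out of the slot nearer the robot. I set it in the rest with its foot between the lip and the slope, and let go.
- I pushed the lid shut with closed fingers to a hard stop (37 N), leaving the paddle free, and backed away.

**Last checks:**
- **Tile:** the side and wrist pictures show it standing on its foot against the backstop, centred, at about 20–25° from vertical. Its foot is perhaps 2–4 mm ahead of fully home, which is within the limits.
- **Lid and paddle:** template matching against the first picture shows a 0 px shift at both, so the lid is down and the paddle is flat. I did not tug on the lid to test the latch.
- **Bottle, vial and puck:** these also show a 0 px shift, but the match scores were only 0.84–0.88, because the arm's shadow fell across them.
- **Narrow tile:** the arm never touched it. I last saw it upright in its slot before closing the lid.

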